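# Roll a press-in trim strip home along a shelf edge

### The job

Take the hand roller from its stand and roll the black trim strip down along the whole edge of the clamped shelf board with firm, steady pressure, until it lies flush from end to end; about 17 N does it, and more than 30 N would bruise the strip. Use only the roller on the board, then stand the roller upright in its stand again and let go, leaving everything else on the bench where it is.

Things in the scene. Friction and masses are not known exactly. Their poses are not given: they have to be found in the camera images.
- roller_grip (a point): Centre of the hand roller's wooden handle, 26 x 26 mm square, 66 mm long (33 mm either way). Red hard-rubber wheel in a steel fork in line below it; the roller starts upright on its wheel in its stand, weighs 0.2 to 0.35 kg. z runs up the handle, y along the axle, x is the rolling direction (either way). The lowest point of the wheel is 95 mm below this point, the fork's top 42 mm below.
- wheel (a joint): turning angle (rad) of the roller's wheel, 40 mm in diameter, 38 mm wide (fork 52 mm over the axle ends); 0 at the start, no limit, a little stiff in its bearing so that the roller stays upright in its stand
- stand_rest (a point): Where the lowest point of the wheel rests in the stand, 16 mm above the bench: the middle of a wooden pocket open at the top, inside 54 mm along x and 56 mm along y (the axle's direction), its rim 56 mm above the bench, with a V-shaped floor that centres the wheel. Fixed to the bench. 88 mm along +y stand two screwdrivers, tops 132 mm above the bench.
- strip_mid (a point): Middle, seen from above, of the black press-in trim strip, 240 mm long (along y), 20 mm wide, on the upper edge of a white 18 mm shelf board standing on edge. Height and axes here are nominal (rails' frame, z up, 120 mm above the bench): the board is clamped by eye, its edge 108 to 132 mm above the bench at the middle and out of level, one end up and the other down, by up to 5 mm at each end.
- strip_end (a point): The -y end of the strip, 120 mm along strip_mid's -y, at the same nominal height and axes. The strip's cap is 3 mm thick, and its underside starts 3.3 to 4.5 mm above the board's edge, the tongue already in the groove. Each 24 mm stretch needs about 11 N to go down (up to twice that for two at once), stays where it is left, and stops hard on the board, where the force climbs quickly.
- jig: Two softwood rails, 350 mm long along y and 64 mm high, either side of the board, with two red bar clamps whose bars cross 156 mm either side of the middle at 84 mm height; clamp screws point along -x, wooden handles at 34 mm height reach 200 mm from the middle. Origin on the bench below strip_mid. Fixed.
- trim0 (a joint): m that the stretch of strip from -120 to -96 mm along strip_mid's y is pressed down: starts at 0 to 0.0012, 0.0045 is flush home
- trim1 (a joint): m that the stretch of strip from -96 to -72 mm along strip_mid's y is pressed down: starts at 0 to 0.0012, 0.0045 is flush home
- trim2 (a joint): m that the stretch of strip from -72 to -48 mm along strip_mid's y is pressed down: starts at 0 to 0.0012, 0.0045 is flush home
- trim3 (a joint): m that the stretch of strip from -48 to -24 mm along strip_mid's y is pressed down: starts at 0 to 0.0012, 0.0045 is flush home
- trim4 (a joint): m that the stretch of strip from -24 to 0 mm along strip_mid's y is pressed down: starts at 0 to 0.0012, 0.0045 is flush home
- trim5 (a joint): m that the stretch of strip from 0 to 24 mm along strip_mid's y is pressed down: starts at 0 to 0.0012, 0.0045 is flush home
- trim6 (a joint): m that the stretch of strip from 24 to 48 mm along strip_mid's y is pressed down: starts at 0 to 0.0012, 0.0045 is flush home
- trim7 (a joint): m that the stretch of strip from 48 to 72 mm along strip_mid's y is pressed down: starts at 0 to 0.0012, 0.0045 is flush home
- trim8 (a joint): m that the stretch of strip from 72 to 96 mm along strip_mid's y is pressed down: starts at 0 to 0.0012, 0.0045 is flush home
- trim9 (a joint): m that the stretch of strip from 96 to 120 mm along strip_mid's y is pressed down: starts at 0 to 0.0012, 0.0045 is flush home
- glue: yellow glue bottle, 62 mm across, 190 mm tall; a bystander, to be left where it is
- jar: glass jar, 72 mm across, 90 mm tall, steel lid; a bystander, to be left where it is
- tape: yellow tape measure, 72 x 36 x 66 mm; a bystander, to be left where it is
- drill: blue and black cordless drill standing on its battery, 210 mm tall; a bystander, to be left where it is
- hammer: hammer lying on the bench; a bystander, to be left where it is
- square: try square with a dark wooden stock and a 200 mm steel blade, lying flat; a bystander, to be left where it is
- offcut: softwood offcut 89 x 210 x 38 mm; a bystander, to be left where it is
- screwbin: orange open bin 100 x 140 x 55 mm; a bystander, to be left where it is

How it is judged:
By the outcome, as a careful person would: the job done as asked, in the order asked, and still so for the second after the job is handed in, with the robot touching nothing.
It also fails if it takes over 72 s, if anything falls off the work surface, if the arm or the gripper's body presses on something with over 40 N, if the wrist force passes 120 N, or if a joint passes its speed limit or range.

### The arm

A 6-joint arm with a two-finger parallel gripper is mounted at the origin on the work surface. World frame = base frame: x ahead of the robot, y to its left, z up, the work surface at z = 0. Lengths are in m, angles in rad, forces in N, time in s.
With the tool pointing down it reaches from about 0.375 to 0.9 m from the base axis. Payload 3.1 kg.
Tool frame: the origin (TCP) lies on the centre line of the jaws, within the pads' length; the fingertips stand robot.tip_reach ahead of it and the grasp point (between the pads) is the TCP (robot.tip_reach is the distance from the TCP to the fingertips, in m); z points along the fingers, y is the direction in which the jaws open and shut (so a half turn about z gives the same grasp; the last joint's range is limited). The gripper opens to 87 mm and grips with 3 to 60 N. Pads are 19 mm wide; open, the fingers measure 117 mm over their backs; the gripper's body (75 mm by 190 mm) begins 51 mm behind the grasp point.
Start: joints at [-1.337, 0.527, 1.433, -0, 1.181, -0.178], TCP at [0.25, -0.573, 0.242] pointing down, gripper open.
Joint ranges: [-3.08, 3.08], [-0.75, 2.2], [0.22, 2.44], [-1.43, 4.57], [0, 2.65], [-2.85, 2.85]. Speed limits (rad/s): [2.79, 2.79, 3.14, 3.14, 3.14, 3.14].

### API

Orientations are given as a unit quaternion [x, y, z, w].
In Python, from rig import telemetry, viewer, robot gives the robot as it stands. The module is installed in compiled form; this text tells all that it offers.
- The arm moves only by the tool step_arm, never from a script. Its argument "targets" is a list of rows, each an object of numbers: "dx", "dy", "dz": the shift along the tool's x, y, z in m; "rx", "ry", "rz": the turn, a rotation vector about the tool's x, y, z in degrees. In form: [{"dx": .., "dy": .., "dz": .., "rx": .., "ry": .., "rz": ..}, ...]. A call has exactly 5 rows; each row is the pose to reach, as a shift and turn from the pose measured when the call began, along the tool's axes at that moment; what a row does not reach only later rows make up. A row lasts 1/8 s, in which the tool goes at most 62.5 mm and 10.7 degrees, less where a joint would pass 70% of its speed; a pose out of reach is approached as far as the arm can. A call with a gripper value outside its range is refused whole. "gripper" is the opening, from 0 (shut) to 1 (fully open), set as the call begins (left out, the last holds). The fingers move at their own pace and stop on an object; "force" is the grip in N (left out, the last holds). Time passes only in rows, so rows that repeat a pose let the fingers close, or fill a call up. It gives the time, the measured TCP pose, the force and the opening at its end, in the units of the state.
- telemetry.get_obs(): the state, without advancing time (a new reading comes with each control period).
- viewer.camera(name): name is "scene" or "top"; returns a dict with "img" (420x560x3 uint8, blue, green, red), "depth" (420x560 float32, m along the optical axis (not along the pixel's ray), 0 where there is no reading), "K" (3x3 intrinsics, pixels), "R" (3x3) and "t" (3): a world point X has camera coordinates R X + t. Camera axes: x right, y down, z forward; pixel columns grow to the right and rows downward; lengths in m; the calibration is good to about 2 mm. A picture is of the moment at which its call begins.
- robot.hand_in(): hands the job in, once; it reports no verdict.
The state is a dict: "time": time; "q": joint angles; "joint_velocities": joint speeds; "joint_torque": joint torques, N m; "position": TCP position; "tool_rot": TCP orientation; "ft_force": force on the tool from outside, world axes, zero at the start; "moment": the same for the moment, N m; "grip_width": finger opening in m.
Only numpy, scipy, OpenCV 4.12 (cv2) and the standard library are available. Lean on these libraries where they do the work, as an engineer would, in place of code of your own. Each camera call takes 0.05 s, during which the arm holds its last target.

## Working session

There is one attempt and no reset: what is moved stays moved. The work goes in short steps, Python scripts to look and compute and a tool call to move; the robot and the scene stay as the last step left them, time stands still between calls to the robot, and variables do not carry over. Pictures are saved under pics/ and viewed, and the job is handed in when it is done.

Besides the shell and the picture viewer there is one more tool, called after "Call:" in YAML: its name, and indented under it one key for each argument. step_arm: Moves the arm, as the interface text tells. Its arguments: {"type":"object","properties":{"targets":{"type":"array"},"gripper":{"type":"number"},"force":{"type":"number"}},"required":["targets"]}

```bash
mkdir -p pics; ls
cat > h.py <<'E'
import numpy as np, cv2
from rig import telemetry, viewer, robot
def snap(n,f):
    c=viewer.camera(n); cv2.imwrite(f,c["img"]); np.savez(f.replace('.png','.npz'),**c); return c
def pt(c,u,v,d=None):
    d=c["depth"][int(v),int(u)] if d is None else d
    return c["R"].T@(np.linalg.inv(c["K"])@np.array([u,v,1.])*d-c["t"])
def world(c):
    H,W=c["depth"].shape;u,v=np.meshgrid(np.arange(W),np.arange(H))
    P=np.stack([u,v,np.ones_like(u)],-1)*c["depth"][...,None]
    return (P@np.linalg.inv(c["K"]).T-c["t"])@c["R"]
E
python3 - <<'E'
from h import *
print(telemetry.get_obs()); print(robot.tip_reach)
for n in("scene","top"):
    c=snap(n,f"pics/{n}0.png"); print(c["K"],c["R"],c["t"])
E
```

```text
pics
{'time': 0.0, 'q': array([-1.33750044e+00,  5.28482931e-01,  1.43387926e+00,  6.73510783e-06,
        1.18138967e+00, -1.78483871e-01]), 'joint_velocities': array([ 0.00058872,  0.00159509,  0.00097465, -0.00143305, -0.0006505 ,
        0.00068456]), 'joint_torque': array([-5.03573665e-04, -4.40045357e+01, -1.76593155e+01,  6.33445289e-02,
        5.83299925e-02, -1.69665982e-04]), 'position': array([ 0.25002891, -0.57206809,  0.24056861]), 'tool_rot': array([ 9.78879138e-01,  2.04436951e-01, -2.64710320e-05, -1.07928349e-03]), 'ft_force': array([ 0.99544135,  0.8066905 , -0.05552636]), 'moment': array([ 0.00549291,  0.01085118, -0.06080767]), 'grip_width': 0.08688567539329085}
0.019
[[452.4950249    0.         284.50509637]
 [  0.         452.4950249  209.88313975]
 [  0.           0.           1.        ]] [[-8.46854295e-01  5.31824518e-01 -6.96225977e-04]
 [ 4.54735585e-01  7.23421134e-01 -5.19497268e-01]
 [-2.75777720e-01 -4.40255091e-01 -8.54471828e-01]] [ 0.41010905 -0.1822142   1.37250335]
[[538.31266857   0.         283.81608156]
 [  0.         538.31266857 213.54771027]
 [  0.           0.           1.        ]] [[ 0.02847632 -0.99938767  0.02033195]
 [-0.99500557 -0.03028649 -0.09511389]
 [ 0.09567143 -0.01752191 -0.99525874]] [-0.00432471  0.52175832  1.47050557]
```

View pics/scene0.png

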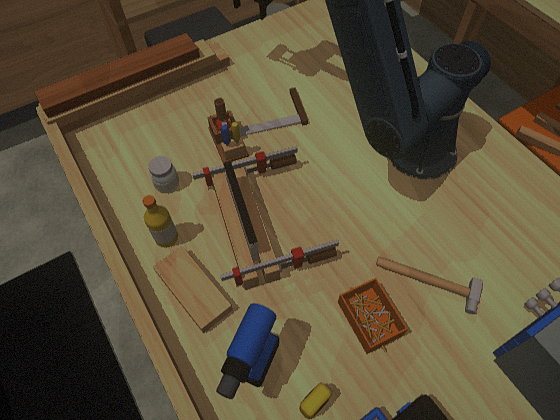

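View pics/top0.png

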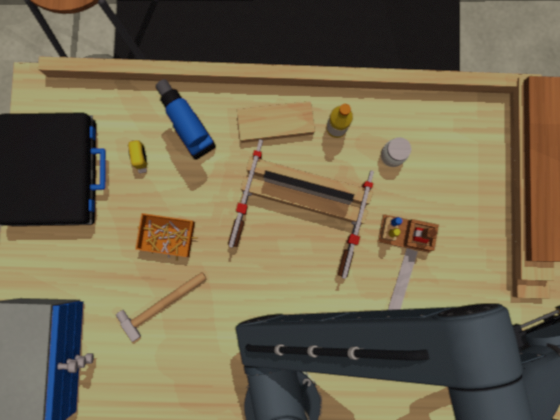

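The scene view shows the stand near (225,125), the strip from about (228,160) to (255,250). In the top view the roller is at (423,236), the screwdrivers near (396,228), and the strip runs from (265,177) to (353,197). Next I'll zoom in and measure.

Run:
```python
from h import *
a=np.load("pics/top0.npz");b=np.load("pics/scene0.npz")
def crop(c,x0,x1,y0,y1,s): return cv2.resize(c["img"][y0:y1,x0:x1],None,fx=s,fy=s,interpolation=cv2.INTER_CUBIC)
cv2.imwrite("pics/z1.png",np.clip(crop(a,370,450,205,265,9)*1.6,0,255))
cv2.imwrite("pics/z2.png",np.clip(crop(b,195,275,90,150,9)*1.6,0,255))
cv2.imwrite("pics/z3.png",np.clip(crop(a,225,385,130,250,5)*1.6,0,255))
W=world(a)
np.set_printoptions(precision=3,suppress=True,linewidth=200)
print("z roller area (mm)");print((W[214:258:2,378:442:2,2]*1000).astype(int))
m=(a["img"].max(2)<45)&(W[...,2]>0.08)&(W[...,2]<0.2)
m[:, :250]=0;m[:,370:]=0;m[:160]=0;m[210:]=0
P=W[m];print(len(P),P.mean(0))
u,s,vt=np.linalg.svd(P-P.mean(0),full_matrices=False);print(vt,s/np.sqrt(len(P)))
q=(P-P.mean(0))@vt[0];print(q.min(),q.max()); 
for lo in np.arange(-.12,.12,.024):
    k=(q>=lo)&(q<lo+.024);print(k.sum(),np.median(P[k],0))
```

```text
z roller area (mm)
[[   0    5    4   10    2    2   -4   -1    2    1    5   -6   -7   -1   -7    0    0   -6    2    1    5   -4    0   -2   -1    2   -5   -3    2    1    0    3]
 [   1    0    6    8   14   12   12    7    7   -3    0   -4    2   -2    0    6    0   -1   -1    0    3    3    3    6    0    0   -3   -2    0    4    3   -2]
 [  -2    4   12   30   49   58   53   78  117  129  133  128    9    4   -2    1   -1   -1    0    1    4   -3   -3    2   -6   -3    2   -2   -3    3    2   -4]
 [  -2   -6   13   27   54   58   78   97  124  128  138  128    9    9    9   18   45   52   56   59   54   -3    3   -1    0    0   -6   -2   -1    0    1   -2]
 [   0    3    3   33   52   52   81  101  125  127  131  131   12    4    9   22   49   58   53   50   60   57   54   59   56   56   -5    0   -4    5    2   -4]
 [  -6    2    6   38   54   52   54   89  114  118  129  116   13   12    5   27   51   52   54   37   44   46   56   53   51   52   54   57   56   54   60   -2]
 [  -5    6   14   45   54   54   51   51   80   50   16   12 1513    4    8   29   53   58   28   24  
[... 2335 characters left out ...]
   -3]
 [  -4    1    0    2   -1   -2    3    1   -1    6    1    0   -1   -1   -2    3    7   10    4   -1    1   -2    0    6    6    1    0    1    0    0   -1   -3]]
520 [ 0.585 -0.048  0.138]
[[-0.239 -0.97   0.035]
 [ 0.957 -0.241 -0.161]
 [ 0.165 -0.004  0.986]] [0.067 0.004 0.003]
-0.11795023478837824 0.11544023360680458
48 [0.61  0.054 0.134]
52 [0.605 0.033 0.136]
54 [0.599 0.01  0.136]
52 [ 0.594 -0.014  0.137]
52 [ 0.587 -0.037  0.138]
53 [ 0.582 -0.06   0.137]
55 [ 0.577 -0.083  0.14 ]
54 [ 0.57  -0.107  0.141]
55 [ 0.565 -0.13   0.141]
45 [ 0.56  -0.151  0.141][ WARN:0@0.325] global loadsave.cpp:1063 imwrite_ Unsupported depth image for selected encoder is fallbacked to CV_8U.
```

```bash
true
```

```text
(no output)
```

View pics/z1.png

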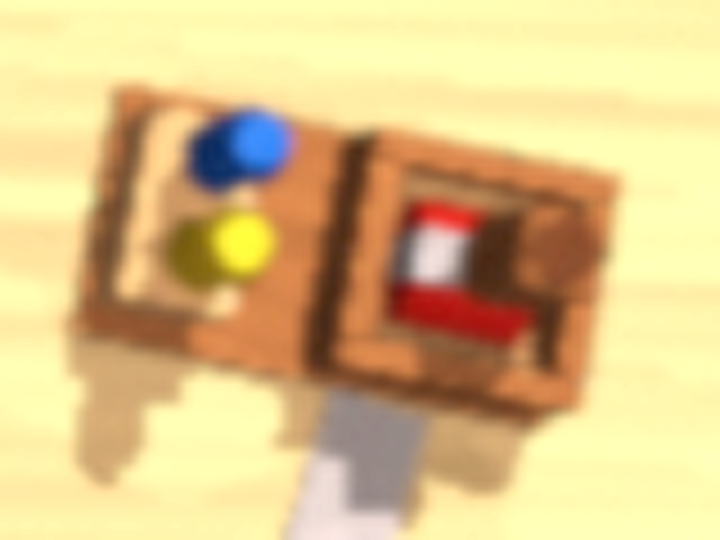

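View pics/z2.png

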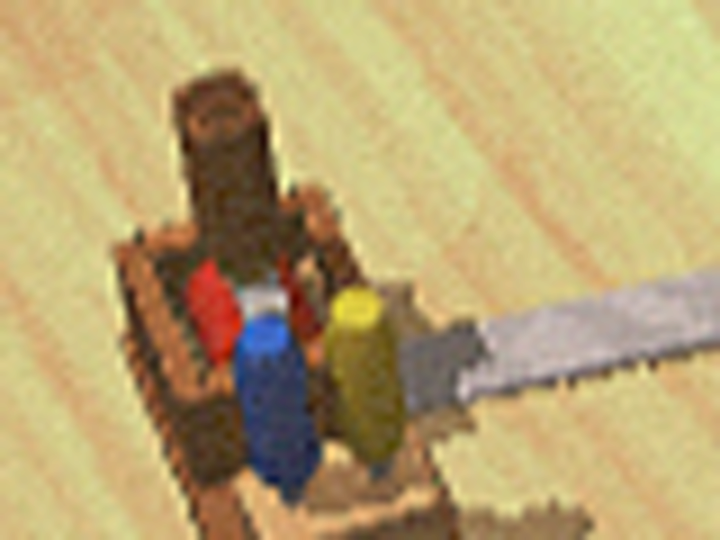

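View pics/z3.png

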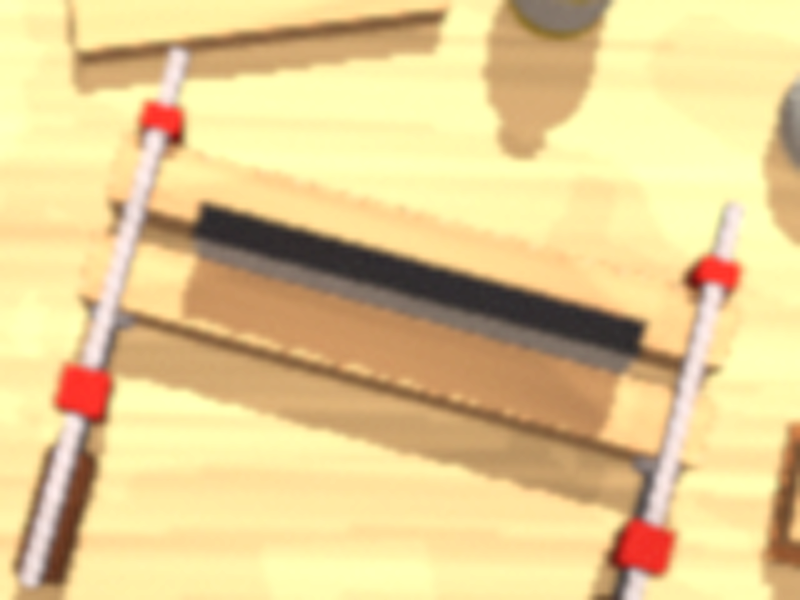

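Top crop: the handle's top is at about (432,233), the stand's long axis tilts about 12° and the screwdrivers are to the left. The scene crop shows the handle's top at about (219,101). The strip runs cleanly between the clamp bars. Now the precise measuring with both views.

```bash
cat > m.py <<'E'
from h import *
np.set_printoptions(precision=4,suppress=True,linewidth=160)
a=dict(np.load("pics/top0.npz"));b=dict(np.load("pics/scene0.npz"))
def atz(c,u,v,z):
    r=c["R"].T@np.linalg.inv(c["K"])@np.array([u,v,1.]);o=-c["R"].T@c["t"];return o+r*(z-o[2])/r[2]
def tri(u1,u2):
    A=[];y=[]
    for c,u in((a,u1),(b,u2)):
        r=c["R"].T@np.linalg.inv(c["K"])@np.array([*u,1.]);r/=np.linalg.norm(r);o=-c["R"].T@c["t"]
        M=np.eye(3)-np.outer(r,r);A.append(M);y.append(M@o)
    x,res,_,_=np.linalg.lstsq(np.vstack(A),np.hstack(y),rcond=None);return x,res**.5
E
python3 - <<'E'
from m import *
z=lambda x,y,x0,y0,s=9:(x0+x/s-.5+.5/s,y0+y/s-.5+.5/s)
print("handle top",tri(z(560,250,370,205),z(217,108,195,90)))
print("blue",tri(z(258,143,370,205),z(267,335,195,90)), "yellow",tri(z(243,243,370,205),z(356,308,195,90)))
for n,p in dict(TLout=(120,90),TRout=(620,180),BRout=(575,412),BLout=(75,328)).items(): print(n,atz(a,*z(*p,370,205),.056))
for n,p in dict(pTL=(407,170),pTR=(590,205),pBL=(378,338),pBR=(545,372)).items(): print(n,atz(a,*z(*p,370,205),.056))
W=world(a);m=(W[...,2]>.13)&(W[...,2]<.16);m[:,:420]=0;m[:,445:]=0;m[:220]=0;m[250:]=0
print("depth handle top top-cam",W[m].mean(0),m.sum())
W=world(b);m=(W[...,2]>.13)&(W[...,2]<.16);m[:,:205]=0;m[:,230:]=0;m[:92]=0;m[125:]=0
print("scene",W[m].mean(0),m.sum())
# strip
s=5
for n,p in dict(L1=(203,205),L2=(196,240),R1=(647,323),R2=(638,357)).items(): 
    print(n,atz(a,*z(*p,225,130,5),.134 if n[0]=='L' else .141))
# scene strip
W=world(b);m=(b["img"].max(2)<40)&(W[...,2]>.11)&(W[...,2]<.16);m[:,:215]=0;m[:,270:]=0;m[:150]=0;m[262:]=0
P=W[m];print(len(P),P.mean(0));u,s_,vt=np.linalg.svd(P-P.mean(0),full_matrices=False);print(vt,((P-P.mean(0))@vt[0]).min(),((P-P.mean(0))@vt[0]).max())
cv2.imwrite("pics/z4.png",np.clip(cv2.resize(b["img"][145:265,190:350],None,fx=5,fy=5,interpolation=2)*1.7,0,255).astype(np.uint8))
E
```

```text
handle top (array([ 0.4735, -0.3676,  0.1426]), array([0.]))
blue (array([ 0.5022, -0.2827,  0.1347]), array([0.])) yellow (array([ 0.4735, -0.279 ,  0.1334]), array([0.]))
TLout [ 0.5241 -0.2589  0.056 ]
TRout [ 0.5013 -0.4114  0.056 ]
BRout [ 0.4307 -0.3978  0.056 ]
BLout [ 0.4516 -0.246   0.056 ]
pTL [ 0.5024 -0.3464  0.056 ]
pTR [ 0.4935 -0.4023  0.056 ]
pBL [ 0.4512 -0.3379  0.056 ]
pBR [ 0.4425 -0.3887  0.056 ]
depth handle top top-cam [ 0.4726 -0.366   0.1425] 109
scene [ 0.4735 -0.3657  0.1414] 90
L1 [0.6215 0.0644 0.134 ]
L2 [0.603  0.0674 0.134 ]
R1 [ 0.5661 -0.1663  0.141 ]
R2 [ 0.5483 -0.1619  0.141 ]
541 [ 0.5861 -0.0445  0.1382]
[[ 0.2391  0.9704 -0.0338]
 [-0.971   0.2389 -0.0101]
 [-0.0017  0.0353  0.9994]] -0.1257370146633882 0.11529914402453136
```

View pics/z4.png

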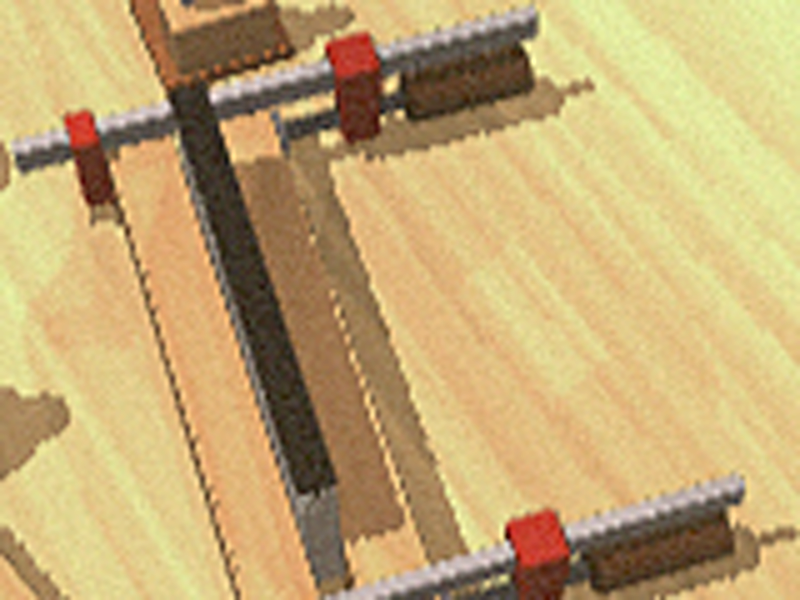

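Measured: handle at (0.473, -0.367), handle top z≈0.142 (two views), stand yaw about -8.5°. The middle of the strip is at (0.585, -0.049), with its top at z≈0.1375 and a slope of -3.5% along +y, strip yaw -13.8°. Next is the approach.

```bash
cat > go.py <<'E'
import sys
from h import *
from scipy.spatial.transform import Rotation as Ro
def rel(p,th):
    o=telemetry.get_obs();R0=Ro.from_quat(o["tool_rot"]);t=np.radians(th)
    Rt=Ro.from_matrix(np.array([[np.cos(t),np.sin(t),0],[np.sin(t),-np.cos(t),0],[0,0,-1]]))
    d=R0.inv().apply(np.array(p)-o["position"]);r=(R0.inv()*Rt).as_rotvec(degrees=True)
    return np.round(d,4),np.round(r,2)
if __name__=="__main__":
    x,y,z,th=map(float,sys.argv[1:5]);d,r=rel((x,y,z),th)
    o=telemetry.get_obs();m=Ro.from_quat(o["tool_rot"]).as_matrix()
    print("d",d,"r",r,"| t",o["time"],"p",o["position"].round(4),"yaw",np.degrees(np.arctan2(m[1,0],m[0,0])).round(2),"z",m[:,2].round(4),"f",o["ft_force"].round(1),"M",o["moment"].round(2),"w",o["grip_width"].round(4))
E
python3 go.py 0.473 -0.367 0.19 81.5
```

```text
Traceback (most recent call last):
  File "go.py", line 12, in <module>
    print("d",d,"r",r,"| t",o["time"],"p",o["position"].round(4),"yaw",np.degrees(np.arctan2(m[1,0],m[0,0])).round(2),"z",m[:,2].round(4),"f",o["ft_force"].round(1),"M",o["moment"].round(2),"w",o["grip_width"].round(4))
                                                                                                                                                                                                  ^^^^^^^^^^^^^^^^^^^^^
AttributeError: 'float' object has no attribute 'round'
```

```bash
sed -i 's/o\["grip_width"\].round(4)/round(o["grip_width"],4)/' go.py
python3 go.py 0.473 -0.367 0.19 81.5
```

```text
d [ 0.2864 -0.0987  0.051 ] r [ -0.09  -0.07 -57.91] | t 0.1 p [ 0.25   -0.5721  0.2407] yaw 23.59 z [-5.0e-04  1.9e-03 -1.0e+00] f [-0.6 -0.   0.3] M [0.04 0.05 0.03] w 0.0868
```

Call:
step_arm:
  targets:
    - {"dx":0.04,"dy":-0.014,"dz":0.005,"rz":-8}
    - {"dx":0.09,"dy":-0.03,"dz":0.012,"rz":-17}
    - {"dx":0.14,"dy":-0.048,"dz":0.02,"rz":-27}
    - {"dx":0.19,"dy":-0.065,"dz":0.03,"rz":-37}
    - {"dx":0.23,"dy":-0.08,"dz":0.04,"rz":-46}
  gripper: 1
  force: 50

```text
invalid input
```

```bash
python3 go.py 0.473 -0.367 0.111 81.5
```

```text
d [ 0.2864 -0.0985  0.13  ] r [ -0.09  -0.07 -57.91] | t 0.1 p [ 0.25   -0.5721  0.2407] yaw 23.59 z [-5.0e-04  1.9e-03 -1.0e+00] f [-0.6 -0.   0.3] M [0.04 0.05 0.03] w 0.0868
```

Call:
step_arm:
  targets:
    - {"dx":0.04,"dy":-0.014,"dz":0.005,"rx":0,"ry":0,"rz":-8}
    - {"dx":0.09,"dy":-0.03,"dz":0.012,"rx":0,"ry":0,"rz":-17}
    - {"dx":0.14,"dy":-0.048,"dz":0.02,"rx":0,"ry":0,"rz":-27}
    - {"dx":0.19,"dy":-0.065,"dz":0.03,"rx":0,"ry":0,"rz":-37}
    - {"dx":0.23,"dy":-0.08,"dz":0.04,"rx":0,"ry":0,"rz":-46}
  gripper: 1
  force: 50

```text
time: 0.72
position: [0.43, -0.4049, 0.2002]
tool_rot: [0.819, 0.573, 0.0, -0.001]
ft_force: [-1.4, 0.2, 0.4]
grip_width: 0.0867
```

```bash
python3 go.py 0.473 -0.367 0.111 81.5
```

```text
d [0.0501 0.0276 0.0893] r [ -0.08  -0.14 -11.56] | t 0.725 p [ 0.43   -0.4049  0.2002] yaw 69.94 z [-7.0e-04  2.7e-03 -1.0e+00] f [-1.4  0.2  0.4] M [-0.   -0.08  0.02] w 0.0867
```

Call:
step_arm:
  targets:
    - {"dx":0.025,"dy":0.014,"dz":0.01,"rx":0,"ry":0,"rz":-6}
    - {"dx":0.05,"dy":0.0276,"dz":0.02,"rx":0,"ry":0,"rz":-11.6}
    - {"dx":0.05,"dy":0.0276,"dz":0.025,"rx":0,"ry":0,"rz":-11.6}
    - {"dx":0.05,"dy":0.0276,"dz":0.05,"rx":0,"ry":0,"rz":-11.6}
    - {"dx":0.05,"dy":0.0276,"dz":0.08,"rx":0,"ry":0,"rz":-11.6}
  gripper: 1

```text
time: 1.35
position: [0.4728, -0.3684, 0.1202]
tool_rot: [0.758, 0.652, 0.0, -0.0]
ft_force: [-0.9, -0.4, -0.4]
grip_width: 0.087
```

```bash
python3 go.py 0.473 -0.367 0.111 81.5
python3 - <<'E'
from h import *
for n,(x,y) in(("scene",(170,70)),("top",(370,195))):
    c=snap(n,f"pics/{n}1.png"); cv2.imwrite(f"pics/{n}1z.png",np.clip(cv2.resize(c["img"][y:y+80,x:x+100],None,fx=7,fy=7,interpolation=2)*1.6,0,255).astype(np.uint8))
E
```

```text
d [0.0014 0.     0.0092] r [ 0.01 -0.05 -0.05] | t 1.35 p [ 0.4728 -0.3684  0.1202] yaw 81.45 z [ 2.e-04  8.e-04 -1.e+00] f [-0.9 -0.4 -0.4] M [-0.03 -0.06 -0.03] w 0.087
```

View pics/scene1z.png

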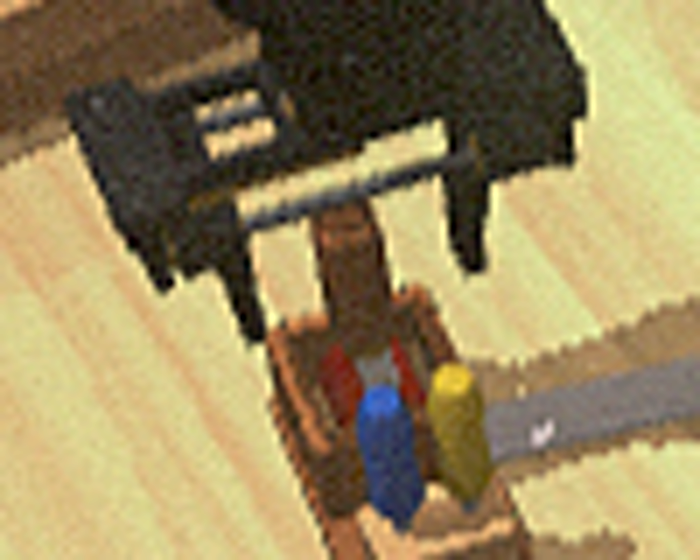

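View pics/top1z.png

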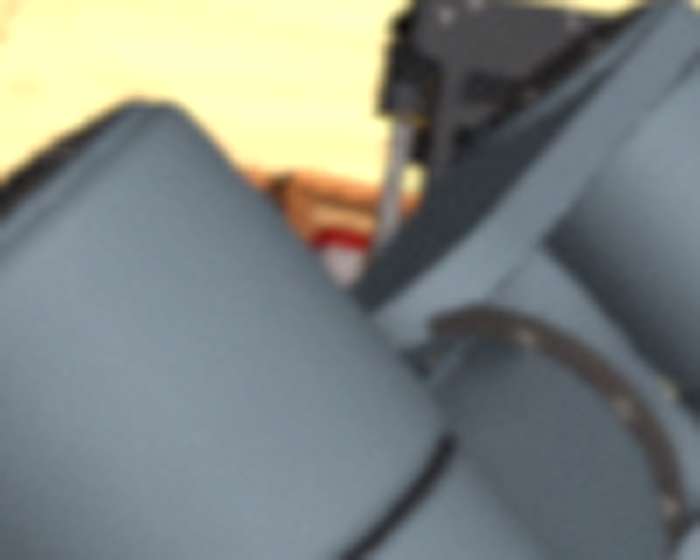

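The scene view shows the handle (345,250 in the crop) centred between the fingers, clear of the screwdrivers. I'll lower and grip.

Call:
step_arm:
  targets:
    - {"dx":0.001,"dy":0,"dz":0.005,"rx":0,"ry":0,"rz":0}
    - {"dx":0.001,"dy":0,"dz":0.01,"rx":0,"ry":0,"rz":0}
    - {"dx":0.001,"dy":0,"dz":0.01,"rx":0,"ry":0,"rz":0}
    - {"dx":0.001,"dy":0,"dz":0.01,"rx":0,"ry":0,"rz":0}
    - {"dx":0.001,"dy":0,"dz":0.01,"rx":0,"ry":0,"rz":0}
  gripper: 1

```text
time: 2.08
position: [0.4708, -0.3652, 0.1078]
tool_rot: [0.758, 0.652, 0.0, -0.004]
ft_force: [0.0, 0.2, 0.1]
grip_width: 0.0874
```

Call:
step_arm:
  targets:
    - {"dx":0,"dy":0,"dz":0,"rx":0,"ry":0,"rz":0}
    - {"dx":0,"dy":0,"dz":0,"rx":0,"ry":0,"rz":0}
    - {"dx":0,"dy":0,"dz":0,"rx":0,"ry":0,"rz":0}
    - {"dx":0,"dy":0,"dz":0,"rx":0,"ry":0,"rz":0}
    - {"dx":0,"dy":0,"dz":0,"rx":0,"ry":0,"rz":0}
  gripper: 0
  force: 50

```text
time: 2.7
position: [0.4709, -0.3652, 0.1078]
tool_rot: [0.758, 0.652, 0.0, -0.004]
ft_force: [-0.0, -0.6, 0.9]
grip_width: 0.045
```

```bash
python3 go.py 0.473 -0.367 0.111 81.5
```

```text
d [-0.0014  0.0024 -0.0032] r [-0.36 -0.36 -0.06] | t 2.7 p [ 0.4709 -0.3652  0.1078] yaw 81.44 z [-0.0053  0.0071 -1.    ] f [-0.  -0.6  0.9] M [-0.04 -0.03 -0.03] w 0.045
```

Call:
step_arm:
  targets:
    - {"dx":-0.001,"dy":0.002,"dz":-0.003,"rx":-0.4,"ry":-0.4,"rz":0}
    - {"dx":-0.001,"dy":0.002,"dz":-0.003,"rx":-0.4,"ry":-0.4,"rz":0}
    - {"dx":-0.001,"dy":0.002,"dz":-0.003,"rx":-0.4,"ry":-0.4,"rz":0}
    - {"dx":-0.001,"dy":0.002,"dz":-0.003,"rx":-0.4,"ry":-0.4,"rz":0}
    - {"dx":-0.001,"dy":0.002,"dz":-0.003,"rx":-0.4,"ry":-0.4,"rz":0}
  gripper: 0

```text
time: 3.32
position: [0.4735, -0.367, 0.1112]
tool_rot: [0.758, 0.652, 0.0, 0.002]
ft_force: [3.4, 0.0, 2.6]
grip_width: 0.0257
```

```bash
python3 go.py 0.473 -0.367 0.111 81.5
```

```text
d [-0.0001 -0.0005  0.0002] r [ 0.16  0.09 -0.08] | t 3.325 p [ 0.4735 -0.367   0.1112] yaw 81.42 z [ 0.0025 -0.0021 -1.    ] f [3.4 0.  2.6] M [ 0.03 -0.83 -0.01] w 0.0257
```

Call:
step_arm:
  targets:
    - {"dx":0,"dy":0,"dz":-0.01,"rx":0,"ry":0,"rz":0}
    - {"dx":0,"dy":0,"dz":-0.03,"rx":0,"ry":0,"rz":0}
    - {"dx":0,"dy":0,"dz":-0.07,"rx":0,"ry":0,"rz":0}
    - {"dx":0,"dy":0,"dz":-0.12,"rx":0,"ry":0,"rz":0}
    - {"dx":0,"dy":0,"dz":-0.16,"rx":0,"ry":0,"rz":0}

```text
time: 3.95
position: [0.4719, -0.366, 0.2726]
tool_rot: [0.758, 0.652, -0.0, 0.0]
ft_force: [1.0, -0.6, -2.7]
grip_width: 0.0259
```

```bash
python3 go.py 0.5585 -0.155 0.265 166.2;python3 - <<'E'
from h import *
for n,(x,y) in(("scene",(170,30)),):
    c=snap(n,f"pics/{n}2.png"); cv2.imwrite(f"pics/{n}2z.png",np.clip(cv2.resize(c["img"][y:y+120,x:x+120],None,fx=5,fy=5,interpolation=2)*1.6,0,255).astype(np.uint8))
E
```

```text
d [0.2216 0.0542 0.0073] r [-3.000e-02  6.000e-02 -8.477e+01] | t 3.95 p [ 0.4719 -0.366   0.2726] yaw 81.43 z [ 0.    -0.001 -1.   ] f [ 1.  -0.6 -2.7] M [-0.04 -0.05 -0.04] w 0.0259
```

View pics/scene2z.png

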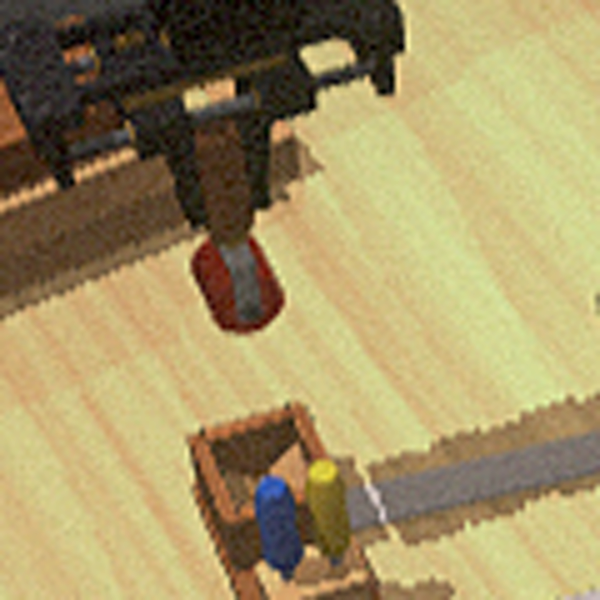

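Roller lifted, wheel and fork free (scene crop about (240,285)), axle in line. I'll carry it over to the strip's -y end.

Call:
step_arm:
  targets:
    - {"dx":0.02,"dy":0.005,"dz":0,"rx":0,"ry":0,"rz":-8}
    - {"dx":0.05,"dy":0.012,"dz":0,"rx":0,"ry":0,"rz":-17}
    - {"dx":0.08,"dy":0.02,"dz":0,"rx":0,"ry":0,"rz":-26}
    - {"dx":0.11,"dy":0.027,"dz":0,"rx":0,"ry":0,"rz":-35}
    - {"dx":0.13,"dy":0.032,"dz":0,"rx":0,"ry":0,"rz":-43}

```text
time: 4.62
position: [0.5236, -0.2422, 0.2766]
tool_rot: [0.463, 0.886, -0.002, 0.003]
ft_force: [0.6, 0.0, -2.2]
grip_width: 0.0261
```

```bash
python3 go.py 0.559 -0.154 0.252 166.2
```

```text
d [0.0524 0.0795 0.0241] r [ -0.23   0.35 -41.42] | t 4.625 p [ 0.5236 -0.2422  0.2766] yaw 124.78 z [ 0.0028 -0.0067 -1.    ] f [ 0.6  0.  -2.2] M [ 0.07 -0.12  0.  ] w 0.0261
```

Call:
step_arm:
  targets:
    - {"dx":0.01,"dy":0.015,"dz":0.005,"rx":0,"ry":0,"rz":-9}
    - {"dx":0.025,"dy":0.037,"dz":0.01,"rx":0,"ry":0,"rz":-19}
    - {"dx":0.04,"dy":0.06,"dz":0.018,"rx":-0.2,"ry":0.3,"rz":-29}
    - {"dx":0.05,"dy":0.077,"dz":0.022,"rx":-0.2,"ry":0.3,"rz":-38}
    - {"dx":0.0524,"dy":0.0795,"dz":0.024,"rx":-0.2,"ry":0.3,"rz":-41.4}

```text
time: 5.25
position: [0.5576, -0.1523, 0.2507]
tool_rot: [0.118, 0.993, 0.0, -0.002]
ft_force: [0.8, -0.8, -3.1]
grip_width: 0.0257
```

```bash
python3 go.py 0.559 -0.154 0.240 166.2;python3 - <<'E'
from h import *
for n,(x,y) in(("scene",(185,110)),("top",(240,130))):
    c=snap(n,f"pics/{n}3.png"); cv2.imwrite(f"pics/{n}3z.png",np.clip(cv2.resize(c["img"][y:y+120,x:x+150],None,fx=5,fy=5,interpolation=2)*1.6,0,255).astype(np.uint8))
E
```

```text
d [-0.0018 -0.0014  0.0107] r [-0.02 -0.24  0.23] | t 5.25 p [ 0.5576 -0.1523  0.2507] yaw 166.43 z [-4.2e-03  6.0e-04 -1.0e+00] f [ 0.8 -0.8 -3.1] M [ 0.08 -0.11  0.01] w 0.0257
```

View pics/scene3z.png

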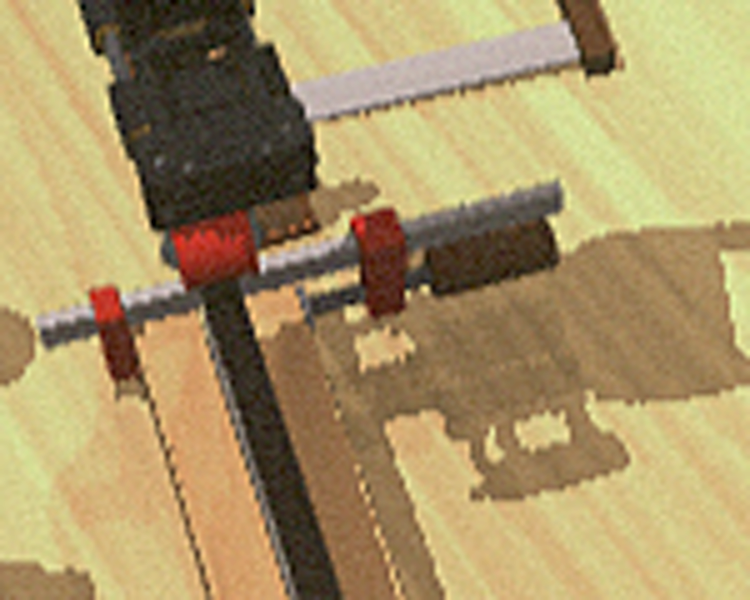

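View pics/top3z.png

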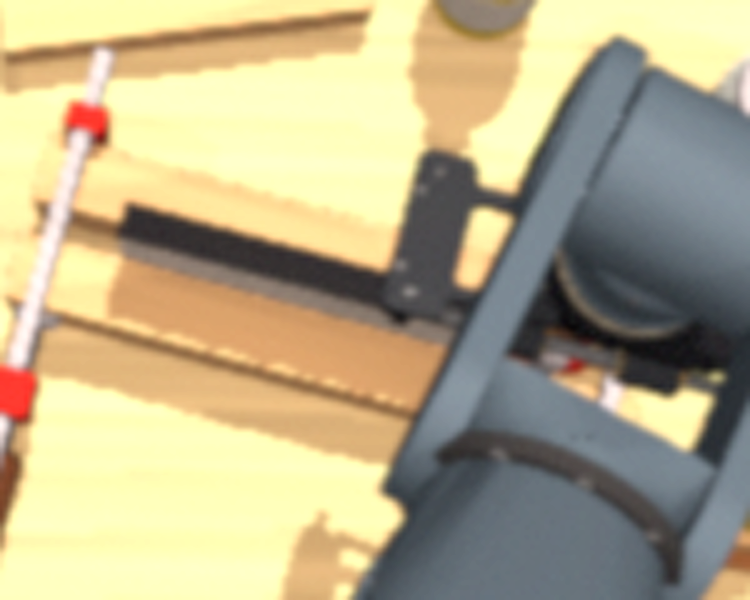

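The wheel is over the strip's end and lined up across it (scene crop about (215,250)). I'll descend gently.

Call:
step_arm:
  targets:
    - {"dx":-0.002,"dy":-0.001,"dz":0.003,"rx":0,"ry":-0.2,"rz":0.2}
    - {"dx":-0.002,"dy":-0.001,"dz":0.006,"rx":0,"ry":-0.2,"rz":0.2}
    - {"dx":-0.002,"dy":-0.001,"dz":0.008,"rx":0,"ry":-0.2,"rz":0.2}
    - {"dx":-0.002,"dy":-0.001,"dz":0.01,"rx":0,"ry":-0.2,"rz":0.2}
    - {"dx":-0.002,"dy":-0.001,"dz":0.01,"rx":0,"ry":-0.2,"rz":0.2}

```text
time: 5.98
position: [0.559, -0.1544, 0.2406]
tool_rot: [0.122, 0.993, -0.0, -0.0]
ft_force: [1.1, 0.3, -2.5]
grip_width: 0.0259
```

```bash
python3 go.py 0.559 -0.154 0.236 166.2
```

```text
d [0.0001 0.0004 0.0046] r [-0.03 -0.05 -0.17] | t 5.975 p [ 0.559  -0.1544  0.2406] yaw 166.03 z [-9.e-04 -3.e-04 -1.e+00] f [ 1.1  0.3 -2.5] M [ 0.09 -0.2  -0.02] w 0.0259
```

Call:
step_arm:
  targets:
    - {"dx":0,"dy":0,"dz":0.001,"rx":0,"ry":0,"rz":-0.2}
    - {"dx":0,"dy":0,"dz":0.002,"rx":0,"ry":0,"rz":-0.2}
    - {"dx":0,"dy":0,"dz":0.003,"rx":0,"ry":0,"rz":-0.2}
    - {"dx":0,"dy":0,"dz":0.004,"rx":0,"ry":0,"rz":-0.2}
    - {"dx":0,"dy":0,"dz":0.004,"rx":0,"ry":0,"rz":-0.2}

```text
time: 6.6
position: [0.559, -0.1544, 0.2367]
tool_rot: [0.12, 0.993, -0.0, -0.0]
ft_force: [0.1, 0.2, -2.4]
grip_width: 0.0258
```

```bash
python3 go.py 0.559 -0.154 0.236 166.2
```

```text
d [0.0001 0.0004 0.0007] r [-0.03 -0.05  0.03] | t 6.6 p [ 0.559  -0.1544  0.2367] yaw 166.23 z [-1.e-03 -3.e-04 -1.e+00] f [ 0.1  0.2 -2.4] M [ 0.11 -0.13  0.01] w 0.0258
```

Call:
step_arm:
  targets:
    - {"dx":0,"dy":0,"dz":0.0005,"rx":0,"ry":0,"rz":0}
    - {"dx":0,"dy":0,"dz":0.001,"rx":0,"ry":0,"rz":0}
    - {"dx":0,"dy":0,"dz":0.0015,"rx":0,"ry":0,"rz":0}
    - {"dx":0,"dy":0,"dz":0.002,"rx":0,"ry":0,"rz":0}
    - {"dx":0,"dy":0,"dz":0.002,"rx":0,"ry":0,"rz":0}

```text
time: 7.22
position: [0.5591, -0.1545, 0.2363]
tool_rot: [0.12, 0.993, -0.0, 0.0]
ft_force: [-3.0, 1.4, 8.0]
grip_width: 0.0255
```

```bash
python3 go.py 0.559 -0.154 0.234 166.2
```

```text
d [0.0002 0.0004 0.0023] r [-0.05  0.02  0.03] | t 7.225 p [ 0.5591 -0.1545  0.2363] yaw 166.23 z [ 1.e-04 -9.e-04 -1.e+00] f [-3.   1.4  8. ] M [ 0.34  0.45 -0.04] w 0.0255
```

Call:
step_arm:
  targets:
    - {"dx":0,"dy":0,"dz":0.002,"rx":0,"ry":0,"rz":0}
    - {"dx":0,"dy":0,"dz":0.0025,"rx":0,"ry":0,"rz":0}
    - {"dx":0,"dy":0,"dz":0.003,"rx":0,"ry":0,"rz":0}
    - {"dx":0,"dy":0,"dz":0.0035,"rx":0,"ry":0,"rz":0}
    - {"dx":0,"dy":0,"dz":0.004,"rx":0,"ry":0,"rz":0}

```text
time: 7.85
position: [0.5591, -0.1545, 0.234]
tool_rot: [0.12, 0.993, -0.001, 0.0]
ft_force: [-2.8, 0.8, 7.8]
grip_width: 0.0257
```

```bash
python3 go.py 0.559 -0.154 0.234 166.2
```

```text
d [0.0002 0.0004 0.    ] r [-0.07  0.06  0.05] | t 7.85 p [ 0.5591 -0.1545  0.234 ] yaw 166.25 z [ 7.0e-04 -1.5e-03 -1.0e+00] f [-2.8  0.8  7.8] M [ 0.36  0.63 -0.01] w 0.0257
```

Call:
step_arm:
  targets:
    - {"dx":0,"dy":0,"dz":0.002,"rx":0,"ry":0,"rz":0}
    - {"dx":0,"dy":0,"dz":0.0025,"rx":0,"ry":0,"rz":0}
    - {"dx":0,"dy":0,"dz":0.003,"rx":0,"ry":0,"rz":0}
    - {"dx":0,"dy":0,"dz":0.0035,"rx":0,"ry":0,"rz":0}
    - {"dx":0,"dy":0,"dz":0.0035,"rx":0,"ry":0,"rz":0}

```text
time: 8.48
position: [0.5591, -0.1544, 0.2326]
tool_rot: [0.12, 0.993, -0.001, 0.001]
ft_force: [-2.8, 0.4, 10.1]
grip_width: 0.0258
```

```bash
python3 go.py 0.559 -0.154 0.234 166.2
```

```text
d [ 0.0002  0.0004 -0.0014] r [-0.09  0.1   0.06] | t 8.475 p [ 0.5591 -0.1544  0.2326] yaw 166.26 z [ 0.0013 -0.002  -1.    ] f [-2.8  0.4 10.1] M [ 0.45  0.7  -0.06] w 0.0258
```

Call:
step_arm:
  targets:
    - {"dx":0,"dy":0,"dz":0.0025,"rx":0,"ry":0,"rz":0}
    - {"dx":0,"dy":0,"dz":0.003,"rx":0,"ry":0,"rz":0}
    - {"dx":0,"dy":0,"dz":0.003,"rx":0,"ry":0,"rz":0}
    - {"dx":0,"dy":0,"dz":0.003,"rx":0,"ry":0,"rz":0}
    - {"dx":0,"dy":0,"dz":0.003,"rx":0,"ry":0,"rz":0}

```text
time: 9.1
position: [0.559, -0.1544, 0.2325]
tool_rot: [0.12, 0.993, -0.001, 0.001]
ft_force: [-4.8, 1.4, 14.5]
grip_width: 0.0261
```

```bash
python3 go.py 0.559 -0.154 0.234 166.2
```

```text
d [ 0.0001  0.0003 -0.0015] r [-0.12  0.17  0.07] | t 9.1 p [ 0.559  -0.1544  0.2325] yaw 166.27 z [ 0.0024 -0.0027 -1.    ] f [-4.8  1.4 14.5] M [ 0.55  0.89 -0.04] w 0.0261
```

The end stretch is flush at TCP z 0.2325 with about 17 N; arm stiffness is about 6 N/mm. Now I roll along +y.

Call:
step_arm:
  targets:
    - {"dx":0,"dy":0.002,"dz":0.0029,"rx":-0.1,"ry":0.1,"rz":0}
    - {"dx":0,"dy":0.004,"dz":0.003,"rx":-0.1,"ry":0.1,"rz":0}
    - {"dx":0,"dy":0.006,"dz":0.0031,"rx":-0.1,"ry":0.1,"rz":0}
    - {"dx":0,"dy":0.008,"dz":0.0032,"rx":-0.1,"ry":0.1,"rz":0}
    - {"dx":0,"dy":0.01,"dz":0.0032,"rx":-0.1,"ry":0.1,"rz":0}

```text
time: 9.72
position: [0.5608, -0.1488, 0.2324]
tool_rot: [0.118, 0.993, -0.005, 0.001]
ft_force: [-6.8, -6.0, 13.7]
grip_width: 0.0259
```

```bash
cat > st.py <<'E'
from h import *
from scipy.spatial.transform import Rotation as Ro
o=telemetry.get_obs();p=o["position"];m=Ro.from_quat(o["tool_rot"]).as_matrix()
e=p[:2]-[0.5848,-.049];s=e@[.239,.971];l=e@[.971,-.239]
print("t",round(o["time"],2),"s",(s*1000).round(1),"lat",(l*1000).round(1),"z-flush",((p[2]-(0.2325-.035*(s+.108)))*1000).round(2),"z",p[2].round(4),"Fc",(o["ft_force"]@[0,0,1]+2.6).round(1),"Fs",(o["ft_force"][:2]@[.239,.971]).round(1),"Fl",(o["ft_force"][:2]@[.971,-.239]).round(1),"M",o["moment"].round(2),"tilt",np.degrees(m.T@[0,0,-1])[:2].round(2),"yaw",np.degrees(np.arctan2(m[1,0],m[0,0])).round(2))
E
python3 st.py
```

```text
t 9.72 s -102.7 lat 0.5 z-flush 0.08 z 0.2324 Fc 16.3 Fs -7.4 Fl -5.2 M [-1.38  1.53  0.04] tilt [0.17 0.57] yaw 166.4
```

Call:
step_arm:
  targets:
    - {"dx":0,"dy":0.006,"dz":0.0029,"rx":-0.5,"ry":0.2,"rz":0}
    - {"dx":0,"dy":0.008,"dz":0.003,"rx":-0.7,"ry":0.2,"rz":0}
    - {"dx":0,"dy":0.01,"dz":0.0031,"rx":-0.9,"ry":0.2,"rz":0}
    - {"dx":0,"dy":0.012,"dz":0.0032,"rx":-1,"ry":0.2,"rz":0}
    - {"dx":0,"dy":0.014,"dz":0.0033,"rx":-1,"ry":0.2,"rz":0}

```text
time: 10.35
position: [0.564, -0.1359, 0.2318]
tool_rot: [0.118, 0.993, 0.003, 0.001]
ft_force: [-3.9, -0.2, 13.4]
grip_width: 0.0255
```

```bash
python3 st.py
```

```text
t 10.35 s -89.4 lat 0.6 z-flush -0.06 z 0.2318 Fc 16.0 Fs -1.1 Fl -3.7 M [0.19 1.01 0.03] tilt [ 0.05 -0.32] yaw 166.42
```

Call:
step_arm:
  targets:
    - {"dx":0,"dy":0.003,"dz":0.003,"rx":0,"ry":0.1,"rz":0}
    - {"dx":0,"dy":0.006,"dz":0.0031,"rx":-0.1,"ry":0.1,"rz":0}
    - {"dx":0,"dy":0.009,"dz":0.0032,"rx":-0.2,"ry":0.1,"rz":0}
    - {"dx":0,"dy":0.012,"dz":0.0033,"rx":-0.3,"ry":0.1,"rz":0}
    - {"dx":0,"dy":0.015,"dz":0.0034,"rx":-0.4,"ry":0.1,"rz":0}

```text
time: 10.98
position: [0.5671, -0.125, 0.2315]
tool_rot: [0.117, 0.993, 0.002, 0.001]
ft_force: [-6.9, -4.7, 13.8]
grip_width: 0.0258
```

```bash
python3 st.py
```

```text
t 10.97 s -78.1 lat 1.0 z-flush 0.09 z 0.2315 Fc 16.4 Fs -6.2 Fl -5.6 M [-1.1   1.46  0.  ] tilt [ 0.06 -0.23] yaw 166.53
```

Call:
step_arm:
  targets:
    - {"dx":0.001,"dy":0.006,"dz":0.003,"rx":0,"ry":0.1,"rz":0.3}
    - {"dx":0.001,"dy":0.009,"dz":0.0031,"rx":0,"ry":0.1,"rz":0.3}
    - {"dx":0.001,"dy":0.012,"dz":0.0032,"rx":0,"ry":0.1,"rz":0.3}
    - {"dx":0.001,"dy":0.014,"dz":0.0033,"rx":0.1,"ry":0.1,"rz":0.3}
    - {"dx":0.001,"dy":0.016,"dz":0.0034,"rx":0.2,"ry":0.1,"rz":0.3}

```text
time: 11.6
position: [0.5705, -0.11, 0.2309]
tool_rot: [0.12, 0.993, -0.001, 0.001]
ft_force: [-3.2, 0.4, 13.5]
grip_width: 0.0257
```

```bash
python3 st.py
```

```text
t 11.6 s -62.6 lat 0.7 z-flush 0.03 z 0.2309 Fc 16.1 Fs -0.4 Fl -3.2 M [0.03 0.68 0.01] tilt [0.13 0.08] yaw 166.25
```

Call:
step_arm:
  targets:
    - {"dx":0.0005,"dy":0.003,"dz":0.003,"rx":0,"ry":0.1,"rz":0}
    - {"dx":0.0005,"dy":0.006,"dz":0.0031,"rx":-0.1,"ry":0.1,"rz":0}
    - {"dx":0.0005,"dy":0.009,"dz":0.0032,"rx":-0.2,"ry":0.1,"rz":0}
    - {"dx":0.0005,"dy":0.012,"dz":0.0033,"rx":-0.3,"ry":0.1,"rz":0}
    - {"dx":0.0005,"dy":0.015,"dz":0.0034,"rx":-0.3,"ry":0.1,"rz":0}

```text
time: 12.22
position: [0.5737, -0.0979, 0.2305]
tool_rot: [0.119, 0.993, -0.001, 0.002]
ft_force: [-4.7, -1.9, 13.3]
grip_width: 0.0259
```

```bash
python3 st.py
```

```text
t 12.22 s -50.1 lat 0.9 z-flush 0.07 z 0.2305 Fc 15.9 Fs -3.0 Fl -4.1 M [-0.49  1.03  0.02] tilt [0.19 0.09] yaw 166.3
```

Call:
step_arm:
  targets:
    - {"dx":0.001,"dy":0.005,"dz":0.0031,"rx":-0.2,"ry":0.2,"rz":0.1}
    - {"dx":0.001,"dy":0.008,"dz":0.0032,"rx":-0.2,"ry":0.2,"rz":0.1}
    - {"dx":0.001,"dy":0.011,"dz":0.0033,"rx":-0.1,"ry":0.2,"rz":0.1}
    - {"dx":0.001,"dy":0.014,"dz":0.0034,"rx":-0.1,"ry":0.2,"rz":0.1}
    - {"dx":0.001,"dy":0.017,"dz":0.0035,"rx":-0.1,"ry":0.2,"rz":0.1}

```text
time: 12.85
position: [0.5776, -0.082, 0.23]
tool_rot: [0.12, 0.993, -0.001, 0.002]
ft_force: [-4.9, -1.6, 13.4]
grip_width: 0.0255
```

```bash
python3 st.py
```

```text
t 12.85 s -33.8 lat 0.9 z-flush 0.06 z 0.23 Fc 16.0 Fs -2.8 Fl -4.4 M [-0.48  0.84  0.01] tilt [0.2  0.11] yaw 166.24
```

Call:
step_arm:
  targets:
    - {"dx":0.001,"dy":0.004,"dz":0.0031,"rx":-0.2,"ry":0.2,"rz":0}
    - {"dx":0.001,"dy":0.007,"dz":0.0032,"rx":-0.3,"ry":0.2,"rz":0}
    - {"dx":0.001,"dy":0.01,"dz":0.0033,"rx":-0.3,"ry":0.2,"rz":0}
    - {"dx":0.001,"dy":0.013,"dz":0.0034,"rx":-0.3,"ry":0.2,"rz":0}
    - {"dx":0.001,"dy":0.016,"dz":0.0035,"rx":-0.3,"ry":0.2,"rz":0}

```text
time: 13.48
position: [0.5814, -0.0671, 0.2294]
tool_rot: [0.12, 0.993, 0.001, 0.002]
ft_force: [-2.5, -0.4, 13.6]
grip_width: 0.0257
```

```bash
python3 st.py
```

```text
t 13.47 s -18.4 lat 1.0 z-flush -0.0 z 0.2294 Fc 16.2 Fs -1.0 Fl -2.3 M [ 0.04  0.56 -0.  ] tilt [ 0.23 -0.12] yaw 166.24
```

Call:
step_arm:
  targets:
    - {"dx":0.001,"dy":0.004,"dz":0.0031,"rx":0,"ry":0.2,"rz":0}
    - {"dx":0.001,"dy":0.007,"dz":0.0032,"rx":-0.1,"ry":0.2,"rz":0}
    - {"dx":0.001,"dy":0.01,"dz":0.0033,"rx":-0.2,"ry":0.2,"rz":0}
    - {"dx":0.001,"dy":0.013,"dz":0.0034,"rx":-0.2,"ry":0.2,"rz":0}
    - {"dx":0.001,"dy":0.016,"dz":0.0035,"rx":-0.2,"ry":0.2,"rz":0}

```text
time: 14.1
position: [0.5847, -0.055, 0.2291]
tool_rot: [0.119, 0.993, -0.001, 0.002]
ft_force: [-4.6, -5.5, 13.0]
grip_width: 0.026
```

```bash
python3 st.py
```

```text
t 14.1 s -5.9 lat 1.3 z-flush 0.15 z 0.2291 Fc 15.6 Fs -6.4 Fl -3.2 M [-1.23  1.13  0.02] tilt [0.25 0.14] yaw 166.34
```

Call:
step_arm:
  targets:
    - {"dx":0.0015,"dy":0.006,"dz":0.0032,"rx":-0.2,"ry":0.3,"rz":0.2}
    - {"dx":0.0015,"dy":0.009,"dz":0.0034,"rx":-0.2,"ry":0.3,"rz":0.2}
    - {"dx":0.0015,"dy":0.012,"dz":0.0035,"rx":-0.2,"ry":0.3,"rz":0.2}
    - {"dx":0.0015,"dy":0.014,"dz":0.0036,"rx":-0.1,"ry":0.3,"rz":0.2}
    - {"dx":0.0015,"dy":0.016,"dz":0.0037,"rx":-0.1,"ry":0.3,"rz":0.2}

```text
time: 14.72
position: [0.5884, -0.0398, 0.2284]
tool_rot: [0.12, 0.993, -0.001, 0.002]
ft_force: [-2.0, -0.0, 12.2]
grip_width: 0.0257
```

```bash
python3 st.py
```

```text
t 14.72 s 9.8 lat 1.3 z-flush 0.06 z 0.2284 Fc 14.8 Fs -0.5 Fl -1.9 M [-0.02  0.5  -0.01] tilt [0.24 0.1 ] yaw 166.16
```

Call:
step_arm:
  targets:
    - {"dx":0.001,"dy":0.003,"dz":0.0034,"rx":-0.1,"ry":0.3,"rz":0}
    - {"dx":0.001,"dy":0.006,"dz":0.0036,"rx":-0.2,"ry":0.3,"rz":0}
    - {"dx":0.001,"dy":0.009,"dz":0.0037,"rx":-0.3,"ry":0.3,"rz":0}
    - {"dx":0.001,"dy":0.012,"dz":0.0038,"rx":-0.3,"ry":0.3,"rz":0}
    - {"dx":0.001,"dy":0.015,"dz":0.0039,"rx":-0.3,"ry":0.3,"rz":0}

```text
time: 15.35
position: [0.5919, -0.027, 0.228]
tool_rot: [0.12, 0.993, -0.0, 0.002]
ft_force: [-3.5, -0.7, 14.7]
grip_width: 0.0258
```

```bash
python3 st.py
```

```text
t 15.35 s 23.1 lat 1.7 z-flush 0.1 z 0.228 Fc 17.3 Fs -1.6 Fl -3.2 M [-0.31  0.79  0.04] tilt [0.2 0. ] yaw 166.19
```

Call:
step_arm:
  targets:
    - {"dx":0.0015,"dy":0.005,"dz":0.0033,"rx":-0.2,"ry":0.3,"rz":0}
    - {"dx":0.0015,"dy":0.008,"dz":0.0034,"rx":-0.2,"ry":0.3,"rz":0}
    - {"dx":0.0015,"dy":0.011,"dz":0.0035,"rx":-0.2,"ry":0.3,"rz":0}
    - {"dx":0.0015,"dy":0.014,"dz":0.0036,"rx":-0.2,"ry":0.3,"rz":0}
    - {"dx":0.0015,"dy":0.016,"dz":0.0037,"rx":-0.2,"ry":0.3,"rz":0}

```text
time: 15.98
position: [0.5955, -0.013, 0.2275]
tool_rot: [0.119, 0.993, -0.001, 0.002]
ft_force: [-4.4, -5.0, 13.0]
grip_width: 0.0257
```

```bash
python3 st.py
```

```text
t 15.97 s 37.6 lat 1.8 z-flush 0.12 z 0.2275 Fc 15.6 Fs -5.9 Fl -3.1 M [-1.13  0.86  0.03] tilt [0.19 0.04] yaw 166.27
```

Call:
step_arm:
  targets:
    - {"dx":0.0015,"dy":0.006,"dz":0.0034,"rx":-0.2,"ry":0.3,"rz":0.1}
    - {"dx":0.0015,"dy":0.009,"dz":0.0036,"rx":-0.2,"ry":0.3,"rz":0.1}
    - {"dx":0.0015,"dy":0.012,"dz":0.0037,"rx":-0.2,"ry":0.3,"rz":0.1}
    - {"dx":0.0015,"dy":0.014,"dz":0.0038,"rx":-0.2,"ry":0.3,"rz":0.1}
    - {"dx":0.0015,"dy":0.016,"dz":0.0039,"rx":-0.2,"ry":0.3,"rz":0.1}

```text
time: 16.6
position: [0.5994, 0.0024, 0.2269]
tool_rot: [0.12, 0.993, 0.001, 0.002]
ft_force: [-1.7, -0.1, 13.6]
grip_width: 0.026
```

```bash
python3 st.py
```

```text
t 16.6 s 53.4 lat 1.9 z-flush 0.07 z 0.2269 Fc 16.2 Fs -0.5 Fl -1.6 M [ 0.02  0.45 -0.01] tilt [ 0.2  -0.13] yaw 166.19
```

Call:
step_arm:
  targets:
    - {"dx":0.0015,"dy":0.003,"dz":0.0034,"rx":0,"ry":0.3,"rz":0}
    - {"dx":0.0015,"dy":0.006,"dz":0.0036,"rx":-0.1,"ry":0.3,"rz":0}
    - {"dx":0.0015,"dy":0.009,"dz":0.0037,"rx":-0.2,"ry":0.3,"rz":0}
    - {"dx":0.0015,"dy":0.012,"dz":0.0038,"rx":-0.2,"ry":0.3,"rz":0}
    - {"dx":0.0015,"dy":0.015,"dz":0.0039,"rx":-0.2,"ry":0.3,"rz":0}

```text
time: 17.23
position: [0.6025, 0.0136, 0.2266]
tool_rot: [0.119, 0.993, -0.001, 0.002]
ft_force: [-3.8, -7.0, 14.4]
grip_width: 0.0255
```

```bash
python3 st.py
```

```text
t 17.23 s 65.0 lat 2.2 z-flush 0.15 z 0.2266 Fc 17.0 Fs -7.7 Fl -2.0 M [-1.46  1.    0.04] tilt [0.19 0.11] yaw 166.29
```

Call:
step_arm:
  targets:
    - {"dx":0.002,"dy":0.006,"dz":0.0034,"rx":-0.2,"ry":0.3,"rz":0.1}
    - {"dx":0.002,"dy":0.009,"dz":0.0035,"rx":-0.2,"ry":0.3,"rz":0.1}
    - {"dx":0.002,"dy":0.012,"dz":0.0036,"rx":-0.2,"ry":0.3,"rz":0.1}
    - {"dx":0.002,"dy":0.014,"dz":0.0037,"rx":-0.1,"ry":0.3,"rz":0.1}
    - {"dx":0.002,"dy":0.016,"dz":0.0038,"rx":-0.1,"ry":0.3,"rz":0.1}

```text
time: 17.85
position: [0.6062, 0.0291, 0.226]
tool_rot: [0.12, 0.993, -0.0, 0.002]
ft_force: [-1.6, -1.1, 10.9]
grip_width: 0.026
```

```bash
python3 st.py
```

```text
t 17.85 s 80.9 lat 2.1 z-flush 0.12 z 0.226 Fc 13.5 Fs -1.4 Fl -1.3 M [-0.04  0.32 -0.03] tilt [0.25 0.02] yaw 166.2
```

Call:
step_arm:
  targets:
    - {"dx":0.002,"dy":0.003,"dz":0.0035,"rx":-0.1,"ry":0.3,"rz":0}
    - {"dx":0.002,"dy":0.006,"dz":0.0039,"rx":-0.2,"ry":0.3,"rz":0}
    - {"dx":0.002,"dy":0.009,"dz":0.0041,"rx":-0.3,"ry":0.3,"rz":0}
    - {"dx":0.002,"dy":0.012,"dz":0.0042,"rx":-0.3,"ry":0.3,"rz":0}
    - {"dx":0.002,"dy":0.014,"dz":0.0043,"rx":-0.3,"ry":0.3,"rz":0}

```text
time: 18.48
position: [0.6093, 0.041, 0.2256]
tool_rot: [0.12, 0.993, 0.0, 0.003]
ft_force: [-2.8, -3.1, 15.6]
grip_width: 0.0258
```

```bash
python3 st.py
```

```text
t 18.48 s 93.2 lat 2.3 z-flush 0.16 z 0.2256 Fc 18.2 Fs -3.7 Fl -2.0 M [-0.57  0.67 -0.  ] tilt [ 0.31 -0.09] yaw 166.24
```

Call:
step_arm:
  targets:
    - {"dx":0.002,"dy":0.005,"dz":0.0034,"rx":-0.1,"ry":0.4,"rz":0}
    - {"dx":0.002,"dy":0.008,"dz":0.0035,"rx":-0.1,"ry":0.4,"rz":0}
    - {"dx":0.002,"dy":0.011,"dz":0.0036,"rx":-0.1,"ry":0.4,"rz":0}
    - {"dx":0.002,"dy":0.014,"dz":0.0037,"rx":-0.1,"ry":0.4,"rz":0}
    - {"dx":0.002,"dy":0.016,"dz":0.0037,"rx":-0.1,"ry":0.4,"rz":0}

```text
time: 19.1
position: [0.6132, 0.0566, 0.225]
tool_rot: [0.12, 0.993, 0.002, 0.003]
ft_force: [-1.7, -0.2, 10.8]
grip_width: 0.0258
```

```bash
python3 st.py
```

```text
t 19.1 s 109.3 lat 2.3 z-flush 0.14 z 0.225 Fc 13.4 Fs -0.6 Fl -1.6 M [-0.07  0.21  0.01] tilt [ 0.28 -0.21] yaw 166.25
```

Call:
step_arm:
  targets:
    - {"dx":0.0015,"dy":0.001,"dz":0.0033,"rx":0.1,"ry":0.3,"rz":0}
    - {"dx":0.0015,"dy":0.001,"dz":0.0036,"rx":0.2,"ry":0.3,"rz":0}
    - {"dx":0.0015,"dy":0.001,"dz":0.0038,"rx":0.2,"ry":0.3,"rz":0}
    - {"dx":0.0015,"dy":0.001,"dz":0.0038,"rx":0.2,"ry":0.3,"rz":0}
    - {"dx":0.0015,"dy":0.001,"dz":0.0038,"rx":0.2,"ry":0.3,"rz":0}

```text
time: 19.73
position: [0.6136, 0.0579, 0.2249]
tool_rot: [0.12, 0.993, 0.0, 0.003]
ft_force: [-2.8, 0.5, 13.4]
grip_width: 0.0256
```

```bash
python3 st.py;python3 - <<'E'
from h import *
for n,(x,y) in(("scene",(185,110)),("top",(240,130))):
    c=snap(n,f"pics/{n}4.png"); cv2.imwrite(f"pics/{n}4z.png",np.clip(cv2.resize(c["img"][y:y+150,x:x+150],None,fx=4,fy=4,interpolation=2)*1.7,0,255).astype(np.uint8))
E
```

```text
t 19.73 s 110.7 lat 2.4 z-flush 0.08 z 0.2249 Fc 16.0 Fs -0.2 Fl -2.8 M [ 0.24  0.54 -0.06] tilt [ 0.29 -0.06] yaw 166.26
```

View pics/scene4z.png

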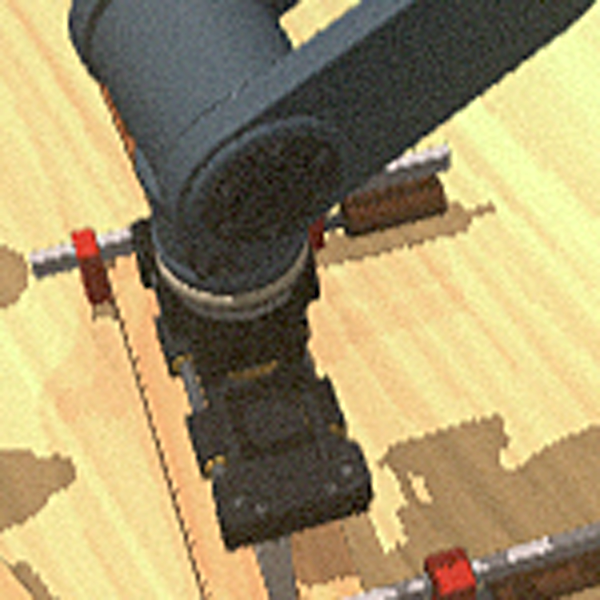

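View pics/top4z.png

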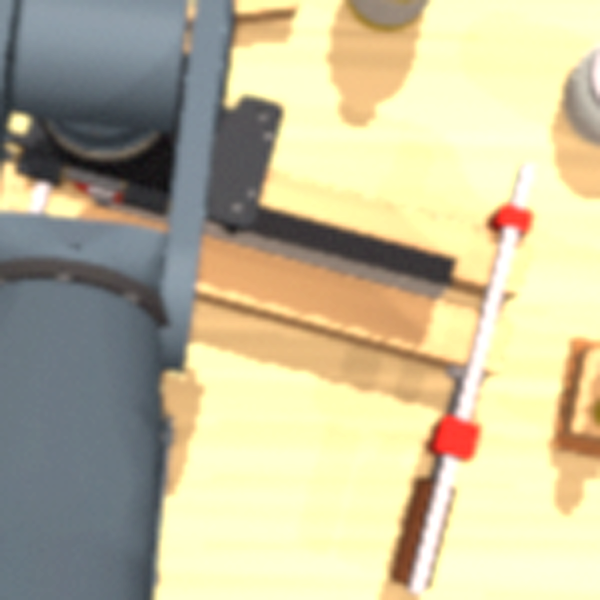

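The strip visible in both views is straight, and at the far end it reaches the flush line. I'll make a return pass at the same pressure to confirm all stretches.

Call:
step_arm:
  targets:
    - {"dx":0.0015,"dy":-0.003,"dz":0.0037,"rx":0.2,"ry":0.3,"rz":0}
    - {"dx":0.0015,"dy":-0.008,"dz":0.0036,"rx":0.2,"ry":0.3,"rz":0}
    - {"dx":0.0015,"dy":-0.013,"dz":0.0034,"rx":0.2,"ry":0.3,"rz":0}
    - {"dx":0.0015,"dy":-0.018,"dz":0.0032,"rx":0.2,"ry":0.3,"rz":0}
    - {"dx":0.0015,"dy":-0.023,"dz":0.003,"rx":0.2,"ry":0.3,"rz":0}

```text
time: 20.45
position: [0.6084, 0.037, 0.2257]
tool_rot: [0.12, 0.993, 0.0, 0.003]
ft_force: [-2.4, 3.2, 14.4]
grip_width: 0.026
```

```bash
python3 st.py
```

```text
t 20.45 s 89.1 lat 2.3 z-flush 0.07 z 0.2257 Fc 17.0 Fs 2.5 Fl -3.1 M [0.91 0.51 0.01] tilt [ 0.29 -0.05] yaw 166.24
```

Call:
step_arm:
  targets:
    - {"dx":0.0015,"dy":-0.006,"dz":0.0035,"rx":0.2,"ry":0.3,"rz":0}
    - {"dx":0.0015,"dy":-0.011,"dz":0.0034,"rx":0.2,"ry":0.3,"rz":0}
    - {"dx":0.0015,"dy":-0.016,"dz":0.0032,"rx":0.2,"ry":0.3,"rz":0}
    - {"dx":0.0015,"dy":-0.021,"dz":0.003,"rx":0.2,"ry":0.3,"rz":0}
    - {"dx":0.0015,"dy":-0.026,"dz":0.0028,"rx":0.2,"ry":0.3,"rz":0}

```text
time: 21.08
position: [0.6022, 0.0129, 0.2265]
tool_rot: [0.12, 0.993, -0.0, 0.002]
ft_force: [-1.8, 2.8, 15.0]
grip_width: 0.0259
```

```bash
python3 st.py
```

```text
t 21.07 s 64.3 lat 2.1 z-flush 0.04 z 0.2265 Fc 17.6 Fs 2.3 Fl -2.4 M [ 0.85  0.57 -0.03] tilt [ 0.27 -0.02] yaw 166.22
```

Call:
step_arm:
  targets:
    - {"dx":0.0015,"dy":-0.006,"dz":0.0034,"rx":0.2,"ry":0.3,"rz":0}
    - {"dx":0.0015,"dy":-0.011,"dz":0.0033,"rx":0.2,"ry":0.3,"rz":0}
    - {"dx":0.0015,"dy":-0.016,"dz":0.0031,"rx":0.2,"ry":0.3,"rz":0}
    - {"dx":0.0015,"dy":-0.021,"dz":0.0029,"rx":0.2,"ry":0.3,"rz":0}
    - {"dx":0.0015,"dy":-0.026,"dz":0.0027,"rx":0.2,"ry":0.3,"rz":0}

```text
time: 21.7
position: [0.5961, -0.0112, 0.2274]
tool_rot: [0.12, 0.993, -0.001, 0.002]
ft_force: [-2.5, 3.4, 13.8]
grip_width: 0.0258
```

```bash
python3 st.py
```

```text
t 21.7 s 39.4 lat 1.9 z-flush 0.01 z 0.2274 Fc 16.4 Fs 2.8 Fl -3.2 M [ 0.83  0.5  -0.  ] tilt [0.25 0.03] yaw 166.2
```

Call:
step_arm:
  targets:
    - {"dx":0.0015,"dy":-0.006,"dz":0.0035,"rx":0.2,"ry":0.3,"rz":0}
    - {"dx":0.0015,"dy":-0.011,"dz":0.0034,"rx":0.2,"ry":0.3,"rz":0}
    - {"dx":0.0015,"dy":-0.016,"dz":0.0032,"rx":0.2,"ry":0.3,"rz":0}
    - {"dx":0.0015,"dy":-0.021,"dz":0.003,"rx":0.2,"ry":0.3,"rz":0}
    - {"dx":0.0015,"dy":-0.026,"dz":0.0028,"rx":0.2,"ry":0.3,"rz":0}

```text
time: 22.32
position: [0.5899, -0.0355, 0.2282]
tool_rot: [0.12, 0.993, -0.001, 0.002]
ft_force: [-3.1, 3.6, 14.6]
grip_width: 0.0258
```

```bash
python3 st.py
```

```text
t 22.32 s 14.4 lat 1.7 z-flush -0.01 z 0.2282 Fc 17.2 Fs 2.7 Fl -3.9 M [0.86 0.54 0.01] tilt [0.23 0.11] yaw 166.18
```

Call:
step_arm:
  targets:
    - {"dx":0.0015,"dy":-0.006,"dz":0.0034,"rx":0,"ry":0.3,"rz":0}
    - {"dx":0.0015,"dy":-0.011,"dz":0.0033,"rx":0,"ry":0.3,"rz":0}
    - {"dx":0.0015,"dy":-0.016,"dz":0.0031,"rx":0,"ry":0.3,"rz":0}
    - {"dx":0.0015,"dy":-0.021,"dz":0.0029,"rx":0,"ry":0.3,"rz":0}
    - {"dx":0.0015,"dy":-0.026,"dz":0.0027,"rx":0,"ry":0.3,"rz":0}

```text
time: 22.95
position: [0.5837, -0.0598, 0.2291]
tool_rot: [0.12, 0.993, -0.0, 0.002]
ft_force: [-2.6, 2.5, 15.3]
grip_width: 0.0259
```

```bash
python3 st.py
```

```text
t 22.95 s -10.8 lat 1.6 z-flush -0.01 z 0.2291 Fc 17.9 Fs 1.8 Fl -3.1 M [ 0.79  0.54 -0.  ] tilt [ 0.22 -0.  ] yaw 166.17
```

Call:
step_arm:
  targets:
    - {"dx":0.001,"dy":-0.006,"dz":0.0032,"rx":0.1,"ry":0.3,"rz":0}
    - {"dx":0.001,"dy":-0.011,"dz":0.0031,"rx":0.1,"ry":0.3,"rz":0}
    - {"dx":0.001,"dy":-0.016,"dz":0.0029,"rx":0.1,"ry":0.3,"rz":0}
    - {"dx":0.001,"dy":-0.021,"dz":0.0027,"rx":0.1,"ry":0.3,"rz":0}
    - {"dx":0.001,"dy":-0.026,"dz":0.0025,"rx":0.1,"ry":0.3,"rz":0}

```text
time: 23.58
position: [0.5776, -0.0844, 0.23]
tool_rot: [0.121, 0.993, -0.0, 0.001]
ft_force: [-2.7, 3.4, 14.5]
grip_width: 0.0259
```

```bash
python3 st.py
```

```text
t 23.57 s -36.1 lat 1.5 z-flush -0.01 z 0.23 Fc 17.1 Fs 2.7 Fl -3.4 M [0.89 0.65 0.04] tilt [0.14 0.01] yaw 166.15
```

Call:
step_arm:
  targets:
    - {"dx":0.001,"dy":-0.006,"dz":0.0032,"rx":0.1,"ry":0.2,"rz":0}
    - {"dx":0.001,"dy":-0.011,"dz":0.0031,"rx":0.1,"ry":0.2,"rz":0}
    - {"dx":0.001,"dy":-0.016,"dz":0.0029,"rx":0.1,"ry":0.2,"rz":0}
    - {"dx":0.001,"dy":-0.021,"dz":0.0027,"rx":0.1,"ry":0.2,"rz":0}
    - {"dx":0.001,"dy":-0.026,"dz":0.0025,"rx":0.1,"ry":0.2,"rz":0}

```text
time: 24.2
position: [0.5713, -0.1089, 0.2308]
tool_rot: [0.121, 0.993, -0.0, 0.001]
ft_force: [-3.0, 4.3, 14.9]
grip_width: 0.0258
```

```bash
python3 st.py
```

```text
t 24.2 s -61.4 lat 1.2 z-flush -0.07 z 0.2308 Fc 17.5 Fs 3.5 Fl -3.9 M [0.84 0.66 0.04] tilt [0.13 0.03] yaw 166.14
```

Call:
step_arm:
  targets:
    - {"dx":0.001,"dy":-0.006,"dz":0.0031,"rx":0.1,"ry":0.2,"rz":0}
    - {"dx":0.001,"dy":-0.011,"dz":0.003,"rx":0.1,"ry":0.2,"rz":0}
    - {"dx":0.001,"dy":-0.016,"dz":0.0028,"rx":0.1,"ry":0.2,"rz":0}
    - {"dx":0.001,"dy":-0.021,"dz":0.0026,"rx":0.1,"ry":0.2,"rz":0}
    - {"dx":0.001,"dy":-0.026,"dz":0.0024,"rx":0.1,"ry":0.2,"rz":0}

```text
time: 24.82
position: [0.565, -0.1336, 0.2317]
tool_rot: [0.121, 0.993, -0.001, 0.001]
ft_force: [-3.0, 2.6, 15.5]
grip_width: 0.026
```

```bash
python3 st.py
```

```text
t 24.82 s -86.9 lat 1.0 z-flush -0.04 z 0.2317 Fc 18.1 Fs 1.8 Fl -3.5 M [0.86 0.6  0.04] tilt [0.13 0.08] yaw 166.13
```

Call:
step_arm:
  targets:
    - {"dx":0.001,"dy":-0.006,"dz":0.003,"rx":0.1,"ry":0.1,"rz":0}
    - {"dx":0.001,"dy":-0.01,"dz":0.0028,"rx":0.1,"ry":0.1,"rz":0}
    - {"dx":0.001,"dy":-0.014,"dz":0.0027,"rx":0.1,"ry":0.1,"rz":0}
    - {"dx":0.001,"dy":-0.018,"dz":0.0026,"rx":0,"ry":0.1,"rz":0}
    - {"dx":0.001,"dy":-0.022,"dz":0.0025,"rx":0,"ry":0.1,"rz":0}

```text
time: 25.45
position: [0.5596, -0.1544, 0.2324]
tool_rot: [0.121, 0.993, -0.001, 0.002]
ft_force: [-3.4, 2.9, 14.6]
grip_width: 0.0259
```

```bash
python3 st.py
```

```text
t 25.45 s -108.4 lat 0.7 z-flush -0.1 z 0.2324 Fc 17.2 Fs 2.0 Fl -4.0 M [0.84 0.61 0.03] tilt [0.21 0.04] yaw 166.13
```

Both passes track one straight line within about 0.1 mm, so the strip is home everywhere. I'll lift and go back to the stand.

Call:
step_arm:
  targets:
    - {"dx":0,"dy":0,"dz":0.0,"rx":0,"ry":0,"rz":0}
    - {"dx":0,"dy":0,"dz":-0.005,"rx":0,"ry":0,"rz":0}
    - {"dx":0,"dy":0,"dz":-0.02,"rx":0,"ry":0,"rz":0}
    - {"dx":0,"dy":0,"dz":-0.03,"rx":0,"ry":0,"rz":0}
    - {"dx":0,"dy":0,"dz":-0.04,"rx":0,"ry":0,"rz":0}

```text
time: 26.08
position: [0.5596, -0.1544, 0.2733]
tool_rot: [0.121, 0.993, -0.001, 0.002]
ft_force: [-0.3, -0.9, -2.5]
grip_width: 0.0258
```

```bash
python3 go.py 0.4735 -0.367 0.265 81.5
```

```text
d [ 0.0327 -0.227   0.0084] r [ 0.14  0.23 84.63] | t 26.075 p [ 0.5596 -0.1544  0.2733] yaw 166.13 z [ 0.004  -0.0018 -1.    ] f [-0.3 -0.9 -2.5] M [ 0.1  -0.09  0.  ] w 0.0258
```

Call:
step_arm:
  targets:
    - {"dx":0.003,"dy":-0.02,"dz":0,"rx":0.1,"ry":0.2,"rz":8}
    - {"dx":0.007,"dy":-0.05,"dz":0,"rx":0.1,"ry":0.2,"rz":17}
    - {"dx":0.011,"dy":-0.08,"dz":0,"rx":0.1,"ry":0.2,"rz":26}
    - {"dx":0.016,"dy":-0.11,"dz":0,"rx":0.1,"ry":0.2,"rz":35}
    - {"dx":0.019,"dy":-0.13,"dz":0,"rx":0.1,"ry":0.2,"rz":43}

```text
time: 26.7
position: [0.5095, -0.2774, 0.2738]
tool_rot: [0.479, 0.878, -0.001, 0.001]
ft_force: [0.1, -0.0, -1.8]
grip_width: 0.0257
```

```bash
python3 go.py 0.4735 -0.367 0.255 81.4
```

```text
d [-0.0558 -0.0788  0.0189] r [ 0.    0.11 41.41] | t 26.7 p [ 0.5095 -0.2774  0.2738] yaw 122.81 z [ 4.0e-04 -1.8e-03 -1.0e+00] f [ 0.1 -0.  -1.8] M [ 0.08 -0.09 -0.02] w 0.0257
```

Call:
step_arm:
  targets:
    - {"dx":-0.011,"dy":-0.016,"dz":0.002,"rx":0,"ry":0.1,"rz":9}
    - {"dx":-0.026,"dy":-0.037,"dz":0.006,"rx":0,"ry":0.1,"rz":19}
    - {"dx":-0.042,"dy":-0.06,"dz":0.01,"rx":0,"ry":0.1,"rz":29}
    - {"dx":-0.053,"dy":-0.076,"dz":0.014,"rx":0,"ry":0.1,"rz":38}
    - {"dx":-0.056,"dy":-0.079,"dz":0.018,"rx":0,"ry":0.1,"rz":41.4}

```text
time: 27.32
position: [0.4729, -0.3689, 0.2562]
tool_rot: [0.759, 0.651, -0.0, 0.0]
ft_force: [0.5, 0.4, -2.6]
grip_width: 0.0259
```

```bash
python3 go.py 0.4735 -0.367 0.18 81.4;python3 - <<'E'
from h import *
for n,(x,y) in(("scene",(170,30)),("top",(370,195))):
    c=snap(n,f"pics/{n}5.png"); cv2.imwrite(f"pics/{n}5z.png",np.clip(cv2.resize(c["img"][y:y+120,x:x+120],None,fx=5,fy=5,interpolation=2)*1.6,0,255).astype(np.uint8))
E
```

```text
d [0.002  0.0002 0.0762] r [ 0.03  0.05 -0.24] | t 27.325 p [ 0.4729 -0.3689  0.2562] yaw 81.16 z [ 3.e-04 -9.e-04 -1.e+00] f [ 0.5  0.4 -2.6] M [ 0.03 -0.09 -0.03] w 0.0259
```

View pics/scene5z.png

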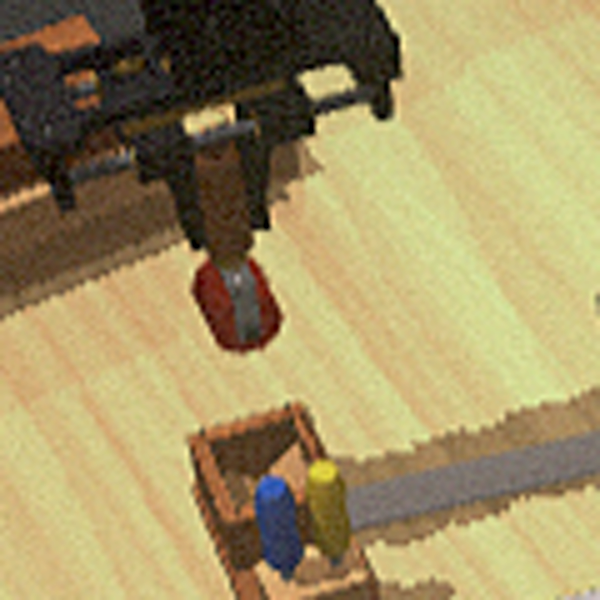

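View pics/top5z.png

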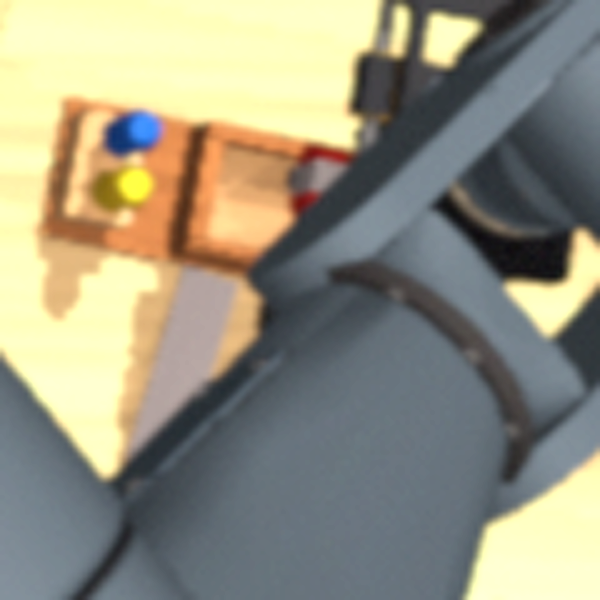

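Run:
```python
from h import *
a=dict(np.load("pics/scene2.npz"));b=dict(np.load("pics/scene5.npz"))
pr=lambda c,X:(lambda y:(c["K"]@y/y[2])[:2])(c["R"]@np.array(X)+c["t"])
p2=np.array([.4719,-.366,.2726]);p5=np.array([.4729,-.3689,.2562])
def sub(A,B,x0,x1,y0,y1):
    f=5;T=cv2.resize(A[y0:y1,x0:x1],None,fx=f,fy=f,interpolation=2);S=cv2.resize(B[y0-10:y1+10,x0-10:x1+10],None,fx=f,fy=f,interpolation=2)
    r=cv2.matchTemplate(S,T,cv2.TM_CCOEFF_NORMED);_,v,_,l=cv2.minMaxLoc(r);return l[0]/f-10,l[1]/f-10,v
for n,h,box in(("wheel",-.075,(208,228,76,98)),("handle",0,(204,224,54,76)),("finger/body",.05,(172,206,40,75))):
    print(n,"pred",pr(b,p5+[0,0,h])-pr(a,p2+[0,0,h]),"meas",sub(a["img"],b["img"],*box), pr(a,p2+[0,0,h]))
```

```text
wheel pred [-0.04939659  3.9652779 ] meas (0.0, 4.0, 0.967236340045929) [216.95746235  87.08907543]
handle pred [-0.00497871  4.45548968] meas (0.0, 4.0, 0.8660858869552612) [213.23923027  65.30516733]
finger/body pred [0.03048468 4.83090847] meas (-1.1999999999999993, 0.1999999999999993, 0.5738673806190491) [210.5256599   49.40724422]
```

No noticeable slip in the grip (wheel and handle displacements match the prediction). The roller hangs upright above the pocket. I'll lower it.

Call:
step_arm:
  targets:
    - {"dx":0.001,"dy":0,"dz":0.015,"rx":0,"ry":0,"rz":-0.2}
    - {"dx":0.002,"dy":0,"dz":0.04,"rx":0,"ry":0,"rz":-0.2}
    - {"dx":0.002,"dy":0,"dz":0.065,"rx":0,"ry":0,"rz":-0.2}
    - {"dx":0.002,"dy":0,"dz":0.08,"rx":0,"ry":0,"rz":-0.2}
    - {"dx":0.002,"dy":0,"dz":0.085,"rx":0,"ry":0,"rz":-0.2}

```text
time: 28.05
position: [0.473, -0.3651, 0.1695]
tool_rot: [0.757, 0.653, -0.0, -0.001]
ft_force: [0.2, 0.1, -2.6]
grip_width: 0.0257
```

```bash
python3 go.py 0.4735 -0.367 0.135 81.4
```

```text
d [-0.0018  0.0008  0.0345] r [-0.12 -0.1   0.19] | t 28.05 p [ 0.473  -0.3651  0.1695] yaw 81.59 z [-0.0019  0.002  -1.    ] f [ 0.2  0.1 -2.6] M [ 0.01 -0.06  0.01] w 0.0257
```

Call:
step_arm:
  targets:
    - {"dx":-0.001,"dy":0,"dz":0.004,"rx":0,"ry":0,"rz":0}
    - {"dx":-0.002,"dy":0.0005,"dz":0.008,"rx":-0.1,"ry":-0.1,"rz":0.1}
    - {"dx":-0.002,"dy":0.0005,"dz":0.01,"rx":-0.1,"ry":-0.1,"rz":0.1}
    - {"dx":-0.002,"dy":0.0005,"dz":0.01,"rx":-0.1,"ry":-0.1,"rz":0.1}
    - {"dx":-0.002,"dy":0.0005,"dz":0.01,"rx":-0.1,"ry":-0.1,"rz":0.1}

```text
time: 28.68
position: [0.4733, -0.3673, 0.1598]
tool_rot: [0.758, 0.653, -0.0, 0.0]
ft_force: [-0.3, -0.7, -2.4]
grip_width: 0.0258
```

```bash
python3 go.py 0.4735 -0.367 0.135 81.4
```

```text
d [0.0003 0.0001 0.0248] r [0.   0.03 0.1 ] | t 28.675 p [ 0.4733 -0.3673  0.1598] yaw 81.5 z [-0.e+00 -5.e-04 -1.e+00] f [-0.3 -0.7 -2.4] M [-0.02 -0.08  0.04] w 0.0258
```

Call:
step_arm:
  targets:
    - {"dx":0.0003,"dy":0,"dz":0.005,"rx":0,"ry":0,"rz":0}
    - {"dx":0.0003,"dy":0,"dz":0.01,"rx":0,"ry":0,"rz":0}
    - {"dx":0.0003,"dy":0,"dz":0.015,"rx":0,"ry":0,"rz":0}
    - {"dx":0.0003,"dy":0,"dz":0.02,"rx":0,"ry":0,"rz":0}
    - {"dx":0.0003,"dy":0,"dz":0.025,"rx":0,"ry":0,"rz":0}

```text
time: 29.3
position: [0.4733, -0.367, 0.1344]
tool_rot: [0.758, 0.653, -0.0, 0.0]
ft_force: [-0.2, 0.7, -2.5]
grip_width: 0.0258
```

```bash
python3 go.py 0.4735 -0.367 0.112 81.4
```

```text
d [0.     0.0002 0.0224] r [-0.01  0.02  0.09] | t 29.3 p [ 0.4733 -0.367   0.1344] yaw 81.49 z [-2.e-04 -3.e-04 -1.e+00] f [-0.2  0.7 -2.5] M [-0.04 -0.07  0.01] w 0.0258
```

Call:
step_arm:
  targets:
    - {"dx":0,"dy":0,"dz":0.005,"rx":0,"ry":0,"rz":0}
    - {"dx":0,"dy":0,"dz":0.01,"rx":0,"ry":0,"rz":0}
    - {"dx":0,"dy":0,"dz":0.015,"rx":0,"ry":0,"rz":0}
    - {"dx":0,"dy":0,"dz":0.019,"rx":0,"ry":0,"rz":0}
    - {"dx":0,"dy":0,"dz":0.021,"rx":0,"ry":0,"rz":0}

```text
time: 29.92
position: [0.4733, -0.3669, 0.113]
tool_rot: [0.758, 0.653, -0.0, -0.0]
ft_force: [0.3, 0.3, -2.2]
grip_width: 0.0256
```

```bash
python3 go.py 0.4735 -0.367 0.111 81.4
```

```text
d [-0.      0.0003  0.002 ] r [-0.02  0.    0.09] | t 29.925 p [ 0.4733 -0.3669  0.113 ] yaw 81.49 z [-4.e-04 -0.e+00 -1.e+00] f [ 0.3  0.3 -2.2] M [ 0.02 -0.07 -0.01] w 0.0256
```

Call:
step_arm:
  targets:
    - {"dx":0,"dy":0,"dz":0.0007,"rx":0,"ry":0,"rz":0}
    - {"dx":0,"dy":0,"dz":0.0014,"rx":0,"ry":0,"rz":0}
    - {"dx":0,"dy":0,"dz":0.002,"rx":0,"ry":0,"rz":0}
    - {"dx":0,"dy":0,"dz":0.0025,"rx":0,"ry":0,"rz":0}
    - {"dx":0,"dy":0,"dz":0.0025,"rx":0,"ry":0,"rz":0}

```text
time: 30.55
position: [0.4738, -0.3673, 0.1112]
tool_rot: [0.758, 0.653, 0.0, 0.001]
ft_force: [0.7, 0.0, 1.3]
grip_width: 0.0257
```

```bash
python3 go.py 0.4735 -0.367 0.111 81.4
```

```text
d [ 0.0002 -0.0004  0.0002] r [0.06 0.05 0.08] | t 30.55 p [ 0.4738 -0.3673  0.1112] yaw 81.48 z [ 0.001 -0.001 -1.   ] f [0.7 0.  1.3] M [ 0.16 -0.37 -0.  ] w 0.0257
```

Seated: z matches the original 0.1112 and the load is on the floor. I'll release.

Call:
step_arm:
  targets:
    - {"dx":0,"dy":0,"dz":0,"rx":0,"ry":0,"rz":0}
    - {"dx":0,"dy":0,"dz":0,"rx":0,"ry":0,"rz":0}
    - {"dx":0,"dy":0,"dz":0,"rx":0,"ry":0,"rz":0}
    - {"dx":0,"dy":0,"dz":0,"rx":0,"ry":0,"rz":0}
    - {"dx":0,"dy":0,"dz":0,"rx":0,"ry":0,"rz":0}
  gripper: 1

```text
time: 31.18
position: [0.4738, -0.3672, 0.1112]
tool_rot: [0.758, 0.653, 0.0, 0.001]
ft_force: [-0.0, -0.5, -0.5]
grip_width: 0.0678
```

Call:
step_arm:
  targets:
    - {"dx":0,"dy":0,"dz":0,"rx":0,"ry":0,"rz":0}
    - {"dx":0,"dy":0,"dz":0,"rx":0,"ry":0,"rz":0}
    - {"dx":0,"dy":0,"dz":0,"rx":0,"ry":0,"rz":0}
    - {"dx":0,"dy":0,"dz":0,"rx":0,"ry":0,"rz":0}
    - {"dx":0,"dy":0,"dz":0,"rx":0,"ry":0,"rz":0}
  gripper: 1

```text
time: 31.8
position: [0.4738, -0.3673, 0.1112]
tool_rot: [0.758, 0.653, 0.0, 0.001]
ft_force: [-0.4, -0.4, -0.7]
grip_width: 0.0871
```

```bash
python3 go.py 0.4735 -0.367 0.111 81.4;python3 - <<'E'
from h import *
for n,(x,y) in(("scene",(170,50)),):
    c=snap(n,f"pics/{n}6.png"); cv2.imwrite(f"pics/{n}6z.png",np.clip(cv2.resize(c["img"][y:y+120,x:x+120],None,fx=5,fy=5,interpolation=2)*1.6,0,255).astype(np.uint8))
E
```

```text
d [ 0.0002 -0.0003  0.0002] r [0.06 0.05 0.08] | t 31.8 p [ 0.4738 -0.3673  0.1112] yaw 81.48 z [ 9.e-04 -1.e-03 -1.e+00] f [-0.4 -0.4 -0.7] M [ 0.02 -0.07 -0.  ] w 0.0871
```

View pics/scene6z.png

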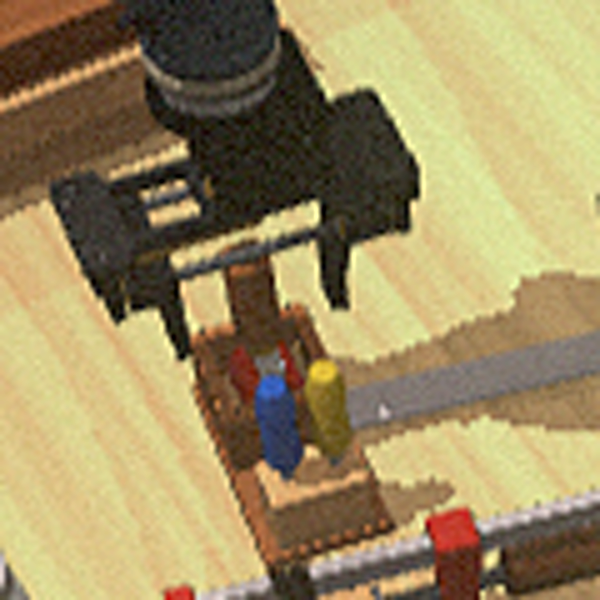

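The roller stands upright between the open jaws (crop about (250,290)). I'll retreat straight up, then back to the start side.

Call:
step_arm:
  targets:
    - {"dx":0,"dy":0,"dz":-0.01,"rx":0,"ry":0,"rz":0}
    - {"dx":0,"dy":0,"dz":-0.03,"rx":0,"ry":0,"rz":0}
    - {"dx":0,"dy":0,"dz":-0.06,"rx":0,"ry":0,"rz":0}
    - {"dx":0,"dy":0,"dz":-0.1,"rx":0,"ry":0,"rz":0}
    - {"dx":0,"dy":0,"dz":-0.13,"rx":0,"ry":0,"rz":0}

```text
time: 32.48
position: [0.474, -0.3674, 0.2437]
tool_rot: [0.758, 0.653, 0.0, 0.002]
ft_force: [0.9, -0.5, -0.2]
grip_width: 0.0872
```

```bash
python3 go.py 0.25 -0.572 0.25 81.4
```

```text
d [-0.2355 -0.1912 -0.0063] r [0.17 0.13 0.08] | t 32.475 p [ 0.474  -0.3674  0.2437] yaw 81.48 z [ 0.0025 -0.0027 -1.    ] f [ 0.9 -0.5 -0.2] M [-0.01 -0.06  0.01] w 0.0872
```

Call:
step_arm:
  targets:
    - {"dx":-0.03,"dy":-0.02,"dz":-0.005,"rx":0,"ry":0,"rz":6}
    - {"dx":-0.08,"dy":-0.06,"dz":-0.01,"rx":0,"ry":0,"rz":14}
    - {"dx":-0.13,"dy":-0.1,"dz":-0.01,"rx":0,"ry":0,"rz":22}
    - {"dx":-0.18,"dy":-0.14,"dz":-0.01,"rx":0,"ry":0,"rz":30}
    - {"dx":-0.21,"dy":-0.17,"dz":-0.01,"rx":0,"ry":0,"rz":36}

```text
time: 33.1
position: [0.2727, -0.5519, 0.2546]
tool_rot: [0.923, 0.384, 0.0, 0.003]
ft_force: [0.1, -0.4, -0.7]
grip_width: 0.0869
```

Call:
step_arm:
  targets:
    - {"dx":0,"dy":0,"dz":0,"rx":0,"ry":0,"rz":0}
    - {"dx":0,"dy":0,"dz":0,"rx":0,"ry":0,"rz":0}
    - {"dx":0,"dy":0,"dz":0,"rx":0,"ry":0,"rz":0}
    - {"dx":0,"dy":0,"dz":0,"rx":0,"ry":0,"rz":0}
    - {"dx":0,"dy":0,"dz":0,"rx":0,"ry":0,"rz":0}

```text
time: 33.72
position: [0.2736, -0.5513, 0.2547]
tool_rot: [0.923, 0.385, 0.0, 0.003]
ft_force: [-0.4, -0.3, -0.3]
grip_width: 0.0874
```

Run:
```python
from m import *
cs={n:snap(n,f"pics/{n}7.png") for n in("top","scene")}
a2,b2=cs["top"],cs["scene"]
# average a few depth frames would cost time; strip profile before/after
def prof(c,box):
    W=world(c);x0,x1,y0,y1=box;m=np.zeros(W.shape[:2],bool);m[y0:y1,x0:x1]=1
    m&=(c["img"].max(2)<45)&(W[...,2]>.1)&(W[...,2]<.16);P=W[m];s=(P[:,:2]-[.5848,-.049])@[.239,.971]
    return np.array([P[(s>=l)&(s<l+.024),2].mean()*1000 for l in np.arange(-.12,.12,.024)])
for n,o,w,box in(("top",a,a2,(250,370,160,210)),("scene",b,b2,(215,270,150,262))):
    p,q=prof(o,box),prof(w,box);print(n,p.round(1),q.round(1),"drop",(p-q).round(1))
    D=cv2.absdiff(o["img"],w["img"]).max(2);print("changed px",(cv2.medianBlur(D,5)>30).sum())
z1=cv2.resize(a2["img"][130:265,225:450],None,fx=3.4,fy=3.4,interpolation=2);cv2.imwrite("pics/top7z.png",np.clip(z1*1.6,0,255).astype(np.uint8))
z1=cv2.resize(b2["img"][80:270,130:350],None,fx=3,fy=3,interpolation=2);cv2.imwrite("pics/scene7z.png",np.clip(z1*1.6,0,255).astype(np.uint8))
W=world(a2);m=(W[...,2]>.13)&(W[...,2]<.16);m[:,:420]=0;m[:,445:]=0;m[:220]=0;m[250:]=0;print("handle top",W[m].mean(0),m.sum())
```

```text
top [141.6 141.2 140.8 140.3 137.7 138.2 136.8 135.9 135.7 134.3] [137.9 137.3 136.6 136.  135.1 134.  133.6 132.3 131.4 130.3] drop [3.7 3.9 4.2 4.3 2.6 4.2 3.2 3.6 4.2 4.1]
changed px 6857
scene [141.8 141.1 140.4 139.6 138.5 138.5 137.1 136.4 135.6 134.3] [137.9 137.  136.  135.9 135.2 133.7 133.1 132.4 131.5 130.3] drop [3.9 4.1 4.4 3.7 3.3 4.8 3.9 4.  4.1 4. ]
changed px 1931
handle top [ 0.4731 -0.3663  0.1428] 111
```

View pics/top7z.png

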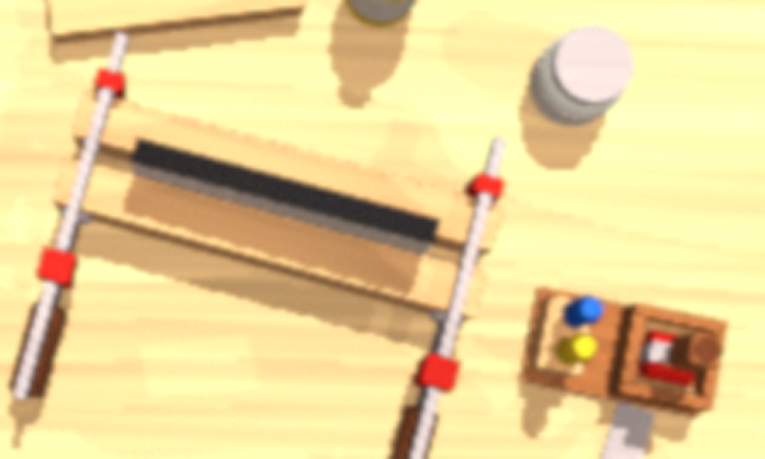

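View pics/scene7z.png

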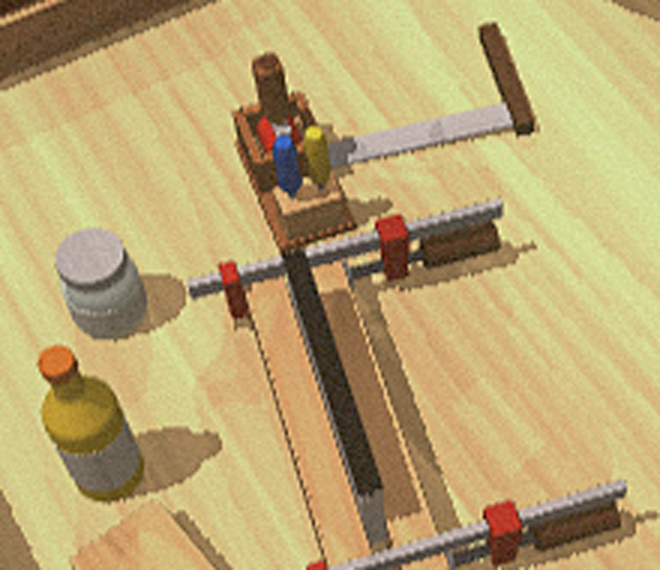

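View pics/top7.png

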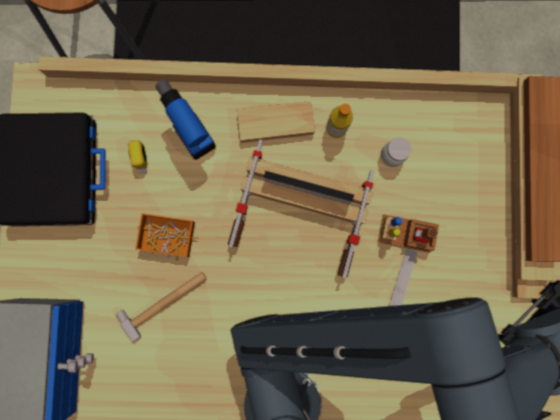

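The final views show the roller upright in its stand (top about (431,233)), the strip profile straight from 137.9 to 130.3 mm, and everything else where it was.

```bash
python3 -c "
from rig import robot
print(robot.hand_in())"
```

```text
the job is handed in; nothing more can be done
None
```

I rolled the trim strip down along its whole length, stood the roller upright in its stand again, let go and backed the arm away. I handed in at about 34 s of the 72 s allowed.

- **Pressure:** I made one pass from the -y end to the +y end and one back. The force read at the end of each move was 13 to 18 N while rolling. I only had readings at those moments, so brief peaks in between are not ruled out, but nothing came near 30 N.
- **Strip:** On the return pass the roller's height stayed within about 0.2 mm of one straight line over the middle 218 mm. Depth from both cameras shows the top dropped about 4 mm and is now straight, from 137.9 mm down to 130.3 mm, to within about 0.4 mm. The drop per stretch ranged from 2.6 to 4.8 mm, and the two cameras differed by up to 0.7 mm there.
- **Roller:** The handle's top is back within about 1 mm of where it started, and the roller is standing upright on its own.
- **Everything else:** In the final pictures nothing else appears to have moved. I judged this by eye. The pixel comparison did show differences, but I didn't separate out the arm and its shadow, so it doesn't settle the point.

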